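# Deal slide boxes and clay samples into two specimen trays

### The arm

A 6-joint arm with a two-finger parallel gripper is mounted at the origin on the work surface. World frame = base frame: x ahead of the robot, y to its left, z up, the work surface at z = 0. Lengths are in m, angles in rad, forces in N, time in s.
With the tool pointing down it reaches from about 0.35 to 0.975 m from the base axis. Payload 7.1 kg.
Tool frame: the origin (TCP) lies at the very end of the fingers, on their centre line; the grasp point (between the pads) lies 19 mm behind it (arm.tcp_to_grasp is the z of the grasp point in the tool frame, in m); z points along the fingers, y is the direction in which the jaws open and shut (so a half turn about z gives the same grasp; the last joint's range is limited). The gripper opens to 88 mm and grips with 3 to 60 N. Pads are 20 mm wide; open, the fingers measure 115 mm over their backs; the gripper's body (75 mm by 178 mm) begins 61 mm behind the grasp point.
Start: joints at [-1.195, 0.423, 1.63, -0, 1.089, -0.019], TCP at [0.24, -0.577, 0.223] pointing down, gripper open.
Joint ranges: [-3, 3], [-0.9, 2.11], [0.09, 2.58], [-1.31, 4.45], [0.11, 2.69], [-2.54, 2.54]. Speed limits (rad/s): [2.39, 2.39, 3.01, 3.14, 3.14, 3.14].

### API

Orientations are given as a rotation vector (axis times angle).
In Python, from rig import arm gives the robot as it stands.
- The arm moves only by the tool arm_command, never from a script. Its argument "series" is a list of rows, each a list of 7 numbers: the turn, a rotation vector about the tool's x, y, z in degrees, then the shift along the tool's x, y, z in m, then the gripper's target within -1 to 1 (fully open at 1, half-way at 0, shut at -1). A call has 1 to 20 rows; each row shifts and turns the pose as measured when the row begins, along the tool's axes as they then stand; what a row does not reach is not made up. A row lasts 1/10 s, in which the tool goes at most 50 mm and 8.59 degrees, less where a joint would pass 70% of its speed; a pose out of reach is approached as far as the arm can. A call with a gripper value outside its range is refused whole. The fingers move at their own pace and stop on an object; the grip force is fixed at half the most. Time passes only in rows, so rows that do not move let the fingers close. It gives the time, the measured TCP pose, the force and the opening at its end, in the units of the state.
- arm.sense(): the state, without advancing time (a new reading comes with each control period).
- arm.read_camera(name): name is "scene" or "side" or "wrist"; returns a dict with "frame" (384x512x3 uint8, red, green, blue), "z_map" (384x512 float32, m along the optical axis (not along the pixel's ray), 0 where there is no reading), "K" (3x3 intrinsics, pixels), "view" (4x4, takes a point from world to camera coordinates). Camera axes: x right, y up, looking along -z (the intrinsics and any distortion apply to the point x, -y, -z); pixel columns grow to the right and rows downward; lengths in m; the calibration is good to about 2 mm. A picture is of the moment at which its call begins.
- arm.sign_off(): hands the job in, once; it reports no verdict.
Trained networks look in a picture, given as the dict that the camera call returned (one of the last four; its "shot" number tells which), for a name from the list of things; names that differ only in an ending like _2 or _b are one class to them, and where a whole thing is asked for, a point or a joint stands for the part that bears it (a point fixed in the world has none). Each returns a list of dicts, best first, with "conf" (0 to 1); they miss things now and then, are a little off and sometimes report something else, mostly with a low value. They report only what shows in the picture. A call takes as long as a camera call.
- arm.look_for(query, picture): "box" ([left, top, width, height] in pixels, round what is visible of it).
The state is a dict: "t": time; "q": joint angles; "joint_velocities": joint speeds; "joint_torque": joint torques, N m; "position": TCP position; "ee_rot": TCP orientation; "wrist_force": force on the tool from outside, world axes, zero at the start; "torque": the same for the moment, N m; "grip_width": finger opening in m.
Only numpy, scipy, OpenCV 4.12 (cv2) and the standard library are available. Lean on these libraries where they do the work, as an engineer would, in place of code of your own. Each camera call takes 0.05 s, during which the arm holds its last target.

### The job

Deal the samples out for the microscope session, one piece per tray in turn, blue tray first: the slide box with the blue label flat in the rear half of the blue tray, the one with the green label likewise in the green tray, then the brick-red clay disc in front of its box, in the front half of the blue tray, and the cream disc likewise in the green tray, every piece centred in its half and the boxes squared up with their long side across the tray. Last, stand the amber jar between the two trays, centred on the ring printed on the mat. Set things down without dropping them, keep the jar upright, and leave the yellow-labelled box and the terracotta bowl where they are.

Things in the scene. Friction and masses are not known exactly. Their poses are not given: they have to be found in the camera images.
- mat: Light grey mat, 190 mm (x) by 430 mm (y) and 3 mm thick, fixed on the black bench top (bench top at height 0). The two trays stand on it near its two ends, about 140 mm either side of its centre along y (which is at which end varies). A dark printed ring, 68 mm across, marks its centre, between the trays. Origin: centre of its underside; z up, x away from the robot.
- blue_tray: Blue specimen tray, fixed on the mat, 160 mm deep (x) by 130 mm wide (y). Its floor is 4 mm thick; around it runs a lip 5 mm thick, its top 11 mm above the tray's underside. Origin: centre of its underside, z up. A white line across the floor (along y, at x = 0) divides it into a front half (-x, the side nearer the robot, with a white paper label on the lip) and a rear half (+x); the middles of the halves lie at x = -37.5 mm and x = +37.5 mm, y = 0.
- green_tray: Green specimen tray, fixed on the mat, 160 mm deep (x) by 130 mm wide (y). Its floor is 4 mm thick; around it runs a lip 5 mm thick, its top 11 mm above the tray's underside. Origin: centre of its underside, z up. A white line across the floor (along y, at x = 0) divides it into a front half (-x, the side nearer the robot, with a white paper label on the lip) and a rear half (+x); the middles of the halves lie at x = -37.5 mm and x = +37.5 mm, y = 0.
- blue_box: Closed white cardboard microscope-slide box with a blue label on its lid, 50 mm (x) by 84 mm (y) by 32 mm high, about 120 g, loose, upright. Origin: centre of its underside; y along its long side, z up. Belongs in the blue tray.
- green_box: Closed white cardboard microscope-slide box with a green label on its lid, 50 mm (x) by 84 mm (y) by 32 mm high, about 120 g, loose, upright. Origin: centre of its underside; y along its long side, z up. Belongs in the green tray.
- red_disc: Brick-red fired-clay test disc, 46 mm across and 18 mm thick, about 55 g, loose, lying flat. Origin: centre of its underside, z up.
- cream_disc: Cream-coloured fired-clay test disc, 46 mm across and 18 mm thick, about 55 g, loose, lying flat. Origin: centre of its underside, z up.
- jar: Closed round jar of amber glass with a white cap, 44 mm across and 60 mm high, about 120 g, loose, upright. Origin: centre of its underside, z up.
- yellow_box: Closed white cardboard microscope-slide box with a yellow label on its lid, 50 mm (x) by 84 mm (y) by 32 mm high, about 120 g, loose, upright. Origin: centre of its underside; y along its long side, z up. A bystander: leave it where it stands.
- bowl: Small terracotta bowl, 72 mm across its rim and 34 mm high, loose, upright. A bystander: leave it where it stands. Origin: centre of its underside, z up.

How it is judged:
By the outcome, as a careful person would: the job done as asked, in the order asked, and still so for the second after the job is handed in, with the robot touching nothing.
It also fails if it takes over 131 s, if anything falls off the work surface, if the arm or the gripper's body presses on something with over 40 N, if the wrist force passes 120 N, or if a joint passes its speed limit or range.

## Working session

There is one attempt and no reset: what is moved stays moved. The work goes in short steps, Python scripts to look and compute and a tool call to move; the robot and the scene stay as the last step left them, time stands still between calls to the robot, and variables do not carry over. Pictures are saved under pics/ and viewed, and the job is handed in when it is done.

Besides the shell and the picture viewer there is one more tool, called after ">>>" as name(argument=value, ...), one argument or row to a line, values as JSON. arm_command: Moves the arm, as the interface text tells. Its arguments: {"type":"object","properties":{"series":{"type":"array"}},"required":["series"]}

```bash
mkdir -p pics; ls; python3 - <<'E'
from rig import arm
import cv2,numpy as np
print(arm.sense()); print(arm.tcp_to_grasp)
for n in ("scene","side","wrist"):
    p=arm.read_camera(n); cv2.imwrite(f"pics/{n}0.png",p["frame"][:,:,::-1]); np.savez(f"{n}0.npz",**{k:p[k] for k in("frame","z_map","K","view")})
    print(n,p.keys(),p["K"],p["view"])
E
```

```text
pics
{'t': 0.0, 'q': array([-1.19498003e+00,  4.23794390e-01,  1.63063409e+00, -2.72791804e-05,
        1.08859348e+00, -1.90199998e-02]), 'joint_velocities': array([-0.00090918,  0.00037735, -0.00035646, -0.00062841, -0.00023953,
        0.00030264]), 'joint_torque': array([ 1.14014751e-03, -5.44621181e+01, -2.73660761e+01,  6.43970654e-02,
        2.27942294e-02, -1.11636950e-04]), 'position': array([ 0.24022516, -0.57642642,  0.22195266]), 'ee_rot': array([-3.0791921e+00, -6.1593104e-01,  4.3556297e-04]), 'wrist_force': array([-0.07213474,  0.09415625, -0.70479229]), 'torque': array([-0.02833796, -0.01582056,  0.0046954 ]), 'grip_width': 0.08774933417518618}
-0.0187
scene dict_keys(['frame', 'z_map', 'K', 'view', 'shot']) [[413.36921642   0.         255.73732879]
 [  0.         413.36921642 194.04562558]
 [  0.           0.           1.        ]] [[ 0.20943291  0.97781884  0.00285781 -0.1051443 ]
 [-0.83718708  0.17780026  0.51720873  0.38768256]
 [ 0.50522832 -0.11071305  0.85585452 -1.29490996]
 [ 0.          0.          0.          1.        ]]
side dict_keys(['frame', 'z_map', 'K', 'view', 'shot']) [[491.04594617   0.         263.90068237]
 [  0.         491.04594617 189.40369156]
 [  0.           0.           1.        ]] [[-0.77490334 -0.63207822  0.00139267  0.39937005]
 [ 0.35473579 -0.43306658  0.82862287 -0.20685221]
 [-0.52315135  0.64259666  0.55980551 -0.97247967]
 [ 0.          0.          0.          1.        ]]
wrist dict_keys(['frame', 'z_map', 'K', 'view', 'shot']) [[298.45027028   0.         255.65586592]
 [  0.         298.45027028 195.42540533]
 [  0.           0.           1.        ]] [[ 0.38484283 -0.92298037 -0.00179572 -0.62435655]
 [ 0.89117651  0.37208693 -0.25952987  0.03052714]
 [ 0.24020914  0.09827791  0.96573341 -0.39043519]
 [ 0.          0.          0.          1.        ]]
```

View pics/scene0.png

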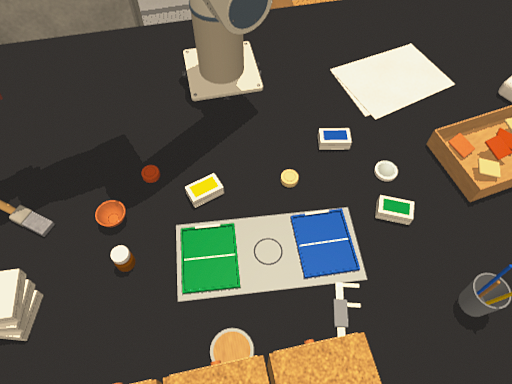

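View pics/side0.png

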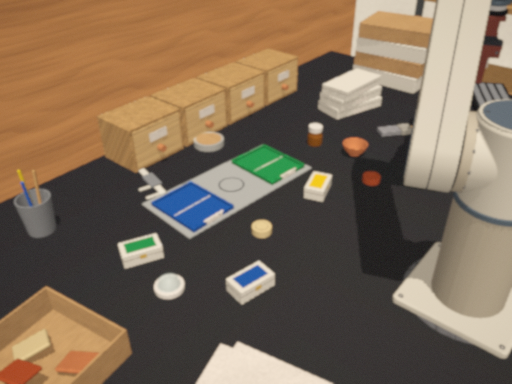

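View pics/wrist0.png

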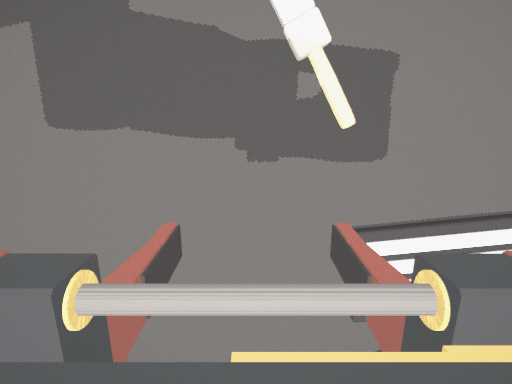

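The scene view shows the green tray at about (210,258), the blue tray at (325,243) and the ring at (268,251). The pieces are at: blue box (335,138), green box (395,209), yellow box (204,190), red disc (150,173), cream disc (289,178), jar (122,258) and bowl (110,213). Next I'll measure them in world coordinates.

```bash
cat > h.py <<'E'
import numpy as np,cv2
def world(p):
    z=p["z_map"]; K=p["K"]; V=p["view"]
    v,u=np.mgrid[:z.shape[0],:z.shape[1]]
    X=(u-K[0,2])/K[0,0]*z; Y=-(v-K[1,2])/K[1,1]*z
    P=np.stack([X,Y,-z,np.ones_like(z)],-1)
    return (P@np.linalg.inv(V).T)[...,:3]
def proj(p,w):
    c=p["view"]@np.r_[w,1]; K=p["K"]; return K[0,0]*c[0]/-c[2]+K[0,2],K[1,1]*-c[1]/-c[2]+K[1,2]
def top(W,z,c,r,h,tol=.006,z0=0):
    # points near xy c with height ~h
    d=np.hypot(W[...,0]-c[0],W[...,1]-c[1])
    m=(z>0)&(d<r)&(abs(W[...,2]-h)<tol)
    return m
def rect(pts):
    (c,s,a)=cv2.minAreaRect((pts*1000).astype(np.float32)); return np.round(c,1),np.round(s,1),round(a,1)
E
python3 - <<'E'
import numpy as np,cv2
from h import *
S={n:dict(np.load(f"{n}0.npz")) for n in("scene","side")}
seeds=dict(blue_box=(335,134),green_box=(398,206),yellow_box=(204,187),red_disc=(150,172),cream_disc=(289,176),jar=(120,253),bowl=(110,213))
H=dict(blue_box=.032,green_box=.032,yellow_box=.032,red_disc=.018,cream_disc=.018,jar=.060,bowl=.034)
for k,(u,v) in seeds.items():
    W=world(S["scene"]); c=W[v,u]; print(k,"seed",np.round(c,3))
    for n in S:
        W=world(S[n]); m=top(W,S[n]["z_map"],c,.065,H[k])
        m=cv2.morphologyEx(m.astype(np.uint8),cv2.MORPH_OPEN,np.ones((2,2)))>0
        P=W[m]; print("  ",n,len(P),"z",np.round(np.median(P[:,2])*1000,1) if len(P) else 0, rect(P[:,:2]) if len(P)>5 else "", "mean",np.round(P.mean(0)*1000,1) if len(P) else "")
# colour masks: trays, ring
for n in S:
    p=S[n];W=world(p);hsv=cv2.cvtColor(p["frame"],cv2.COLOR_RGB2HSV)
    for nm,lo,hi in(("blue",(105,120,60),(125,255,255)),("green",(50,120,40),(80,255,255))):
        m=cv2.inRange(hsv,lo,hi); nn,l,st,ce=cv2.connectedComponentsWithStats(m)
        for i in range(1,nn):
            if st[i,4]>60:
                P=W[l==i]; P=P[(abs(P[:,2]-.01)<.03)|(abs(P[:,2]-.032)<.01)]
                print(n,nm,st[i],np.round(np.median(P[:,2])*1000,1),rect(P[:,:2]))
E
```

```text
blue_box seed [0.342 0.254 0.032]
   scene 452 z 30.3 (array([637. ,  70.1]), array([ 89.1, 806.6]), 57.4) mean [351.3 252.7  31.2]
   side 802 z 30.2 (array([139.2, 518.2]), array([ 90.1, 750.8]), 37.7) mean [336.8 261.2  32.4]
green_box seed [0.588 0.336 0.031]
   scene 629 z 30.1 (array([758.8, 120.7]), array([ 94. , 661.3]), 38.3) mean [593.3 330.6  30.4]
   side 642 z 30.0 (array([596.4, 324.4]), array([90.9, 79.8]), 64.5) mean [582.2 335.6  29.2]
yellow_box seed [ 0.437 -0.118  0.032]
   scene 590 z 30.6 (array([ 689.1, -134.6]), array([ 92.3, 618.7]), 86.1) mean [ 442.1 -118.6   32.9]
   side 362 z 29.8 (array([187.2, 306.2]), array([  62.1, 1147.1]), 29.9) mean [ 422.8 -104.7   34.7]
red_disc seed [ 0.352 -0.249  0.017]
   scene 211 z 16.7 (array([ 354.2, -249.2]), array([42.3, 42.9]), 3.6) mean [ 356.1 -248.4   15.8]
   side 134 z 15.4 (array([ 345.1, -255. ]), array([63.2, 40.5]), 75.4) mean [ 345.3 -244.4   14.7]
cream_disc seed [0.441 0.101 0.02 ]
   scene 211 z 16.5 (array([443.7, 103.8]), array([43.3, 41.9]), 74.9) mean [445.1 102.9  15.5]
   side 214 z 16.0 (array([437
[... 666 characters left out ...]
 (array([633. , 138.5]), array([133.5, 161. ]), 86.9)
scene blue [477 264  35  30 155] 27.5 (array([802.5, 488.3]), array([  8.7, 139.2]), 22.4)
scene green [384 199  26  16 279] 30.5 (array([587.6, 332. ]), array([61.4, 32.3]), 63.1)
scene green [ 181  223   59   71 3400] 5.9 (array([ 614.2, -134.9]), array([128.5, 161.4]), 84.4)
side blue [ 152  182   81   49 1792] 5.3 (array([631. , 141.6]), array([130.2, 163.6]), 87.2)
side blue [235 267  30  19 274] 30.6 (array([341.8, 255.1]), array([59. , 29.4]), 77.9)
side green [ 233  145   71   38 1274] 5.2 (array([ 621.2, -143.2]), array([156.9, 184.1]), 83.7)
side green [126 238  28  14 193] 30.4 (array([587.1, 332.7]), array([56.1, 24.7]), 64.8)
```

```bash
python3 - <<'E'
from h import *
p=dict(np.load("scene0.npz"));f=p["frame"]
a=cv2.resize(f[190:310,160:380],None,fx=3.6,fy=3.6,interpolation=cv2.INTER_CUBIC);cv2.imwrite("pics/mat.png",a[:,:,::-1])
E
```

```text
(no output)
```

View pics/mat.png

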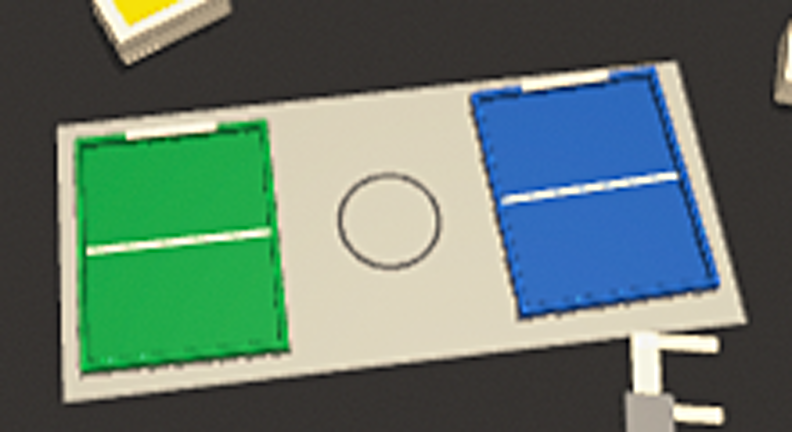

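```bash
cat >> h.py <<'E'
def hull_mask(p,pts3,shape=(384,512)):
    c=np.c_[pts3,np.ones(len(pts3))]@p["view"].T;K=p["K"]
    uv=np.c_[K[0,0]*c[:,0]/-c[:,2]+K[0,2],-K[1,1]*c[:,1]/-c[:,2]+K[1,2]]
    h=cv2.convexHull(uv.astype(np.float32))
    m=np.zeros(shape,np.uint8); cv2.fillPoly(m,[np.round(h*16).astype(np.int32)],255,cv2.LINE_AA,4); return m/255.
def prism(xy,yaw,foot,z0,z1):
    c,s=np.cos(yaw),np.sin(yaw); f=foot@np.array([[c,s],[-s,c]])+xy
    return np.r_[np.c_[f,np.full(len(f),z0)],np.c_[f,np.full(len(f),z1)]]
def box_foot(a,b): return np.array([[-a,-b],[a,-b],[a,b],[-a,b]])/2
def disc_foot(d): t=np.linspace(0,2*np.pi,48,endpoint=False); return d/2*np.c_[np.cos(t),np.sin(t)]
def fit(p,obs,foot,z0,z1,x0,yaw0,useyaw=True):
    from scipy.optimize import minimize
    def cost(v):
        m=hull_mask(p,prism(np.array(v[:2]),v[2]/.06 if useyaw else 0,foot,z0,z1)); return np.abs(m-obs).sum()
    st=np.r_[x0,yaw0*.06] if useyaw else np.r_[x0]
    best=None
    for k in range(3):
        n=len(st); sim=np.vstack([st]+[st+e*.006*(1 if k%2==0 else -1) for e in np.eye(n)])
        r=minimize(cost,st,method="Nelder-Mead",options=dict(initial_simplex=sim,xatol=5e-5,fatol=.1,maxiter=300)); st=r.x
    return st[:2],(np.degrees(st[2]/.06) if useyaw else 0),r.fun/max(obs.sum(),1)
E
python3 - <<'E'
from h import *
S={n:dict(np.load(f"{n}0.npz")) for n in("scene","side")}
B=box_foot(.05,.084);D=disc_foot(.046);J=disc_foot(.044);T=box_foot(.16,.13)
obj=dict(blue_box=(B,0,.032,(.350,.254),-10),green_box=(B,0,.032,(.588,.332),-26),yellow_box=(B,0,.032,(.437,-.118),20),red_disc=(D,0,.018,(.352,-.249),0),cream_disc=(D,0,.018,(.442,.103),0),jar=(J,0,.06,(.59,-.325),0),bowl=(disc_foot(.072),.0,.034,(.459,-.355),0),
 blue_tray=(T,.003,.014,(.633,.139),-3),green_tray=(T,.003,.014,(.616,-.137),-5),mat=(box_foot(.19,.43),0,.003,(.625,0),-4))
out=[]
for n,p in S.items():
    hsv=cv2.cvtColor(p["frame"],cv2.COLOR_RGB2HSV).astype(int)
    for k,(f,z0,z1,x0,y0) in obj.items():
        mx=hsv[...,2]
        if k=="blue_tray": m=(abs(hsv[...,0]-112)<14)&(hsv[...,1]>110)
        elif k=="green_tray": m=(abs(hsv[...,0]-67)<17)&(hsv[...,1]>110)
        else: m=(mx>85) | ((hsv[...,1]>130)&(mx>60))
        roi=hull_mask(p,prism(np.array(x0),np.radians(y0),f*1.35,0,z1+.004))>0
        m=(m&roi).astype(np.uint8)
        if "tray" in k: m=cv2.morphologyEx(m,cv2.MORPH_CLOSE,np.ones((9,9)))
        if k!="mat": 
            nn,l,st,_=cv2.connectedComponentsWithStats(m); m=(l==1+st[1:,4].argmax()).astype(np.uint8)
        ctr=[c for c in cv2.findContours(m,0,2)[0]]; cv2.drawContours(m,ctr,-1,1,-1)
        xy,yw,r=fit(p,m.astype(float),f,z0,z1,np.array(x0),np.radians(y0),len(f)==4)
        print(n,k,np.round(xy*1000,1),round(yw,1),"res",round(r,3),int(m.sum()))
E
```

```text
scene blue_box [344.3 253.9] -12.0 res 0.058 725
scene green_box [587.2 331.4] -26.7 res 0.056 933
scene yellow_box [ 433.2 -118.1] 19.7 res 0.054 845
scene red_disc [ 349.7 -250. ] 0 res 0.133 277
scene cream_disc [439.9 102.6] 0 res 0.093 287
scene jar [ 586.6 -326.1] 0 res 0.178 495
scene bowl [ 455.9 -353.3] 0 res 0.33 680
scene blue_tray [630.9 137.9] -1.5 res 0.091 3373
scene green_tray [ 613.2 -134.5] -6.7 res 0.083 3574
scene mat [625.2   2.8] -5.2 res 0.031 14225
side blue_box [341.6 256.5] -11.2 res 0.046 1493
side green_box [585.8 333.3] -23.8 res 0.047 1257
side yellow_box [ 432.  -115.6] 17.3 res 0.059 745
side red_disc [ 347.9 -245.3] 0 res 0.073 261
side cream_disc [437.6 104.3] 0 res 0.088 392
side jar [ 584.5 -326.6] 0 res 0.1 360
side bowl [ 466.8 -360.5] 0 res 0.268 428
side blue_tray [633.9 137.5] -4.6 res 0.215 1975
side green_tray [ 614.  -136.9] -7.8 res 0.184 1438
side mat [623.    6.2] -5.2 res 0.079 7653
```

```bash
cat >> h.py <<'E'
from scipy.spatial.transform import Rotation as Ro
def down(yawdeg):  # tool y along world angle yawdeg, z down
    a=np.radians(yawdeg); y=np.array([np.cos(a),np.sin(a),0]); z=np.array([0,0,-1.]); return Ro.from_matrix(np.c_[np.cross(y,z),y,z])
def plan(arm,xyz,yaw=None,step=.045,dang=8.,start=None):
    s=arm.sense(); p=s["position"]; R=Ro.from_rotvec(s["ee_rot"])
    if start is not None: p,R=np.array(start[0]),down(start[1])
    cy=R.as_matrix()[:,1]; cyaw=np.degrees(np.arctan2(cy[1],cy[0]))
    if yaw is None: yaw=cyaw
    yaw=cyaw+((yaw-cyaw+90)%180-90)
    RT=down(yaw); d=np.array(xyz)-p; rv=(RT*R.inv()).as_rotvec()
    n=max(int(np.ceil(np.linalg.norm(d)/step)),int(np.ceil(np.degrees(np.linalg.norm(rv))/dang)),1)
    print("t",round(s["t"],2),"at",np.round(p,4),"yaw",round(cyaw,1),"->",np.round(xyz,4),round(yaw,1),"n",n,"q",np.round(s["q"],2),"F",np.round(s["wrist_force"],1),"w",round(s["grip_width"],4))
    for i in range(n):
        Ri=Ro.from_rotvec(rv*i/n)*R; 
        print([float(x) for x in np.r_[np.round(np.degrees((R.inv()*RT).as_rotvec()/n),1),np.round(Ri.inv().apply(d/n),4)]])
E
python3 - <<'E'
from h import *; from rig import arm
print([a for a in dir(arm) if a[0]!='_'])
plan(arm,(.343,.255,.15),-11.6)
E
```

```text
['PlanningError', 'look_for', 'read_camera', 'sense', 'sign_off', 'tcp_to_grasp']
t 0.15 at [ 0.2403 -0.5765  0.2221] yaw -67.4 -> [0.343 0.255 0.15 ] -11.6 n 19 q [-1.2   0.42  1.63  0.    1.09 -0.02] F [ 0.1 -0.5 -0.6] w 0.0879
[-0.0, -0.0, -2.9, 0.0218, -0.0383, 0.0038]
[-0.0, -0.0, -2.9, 0.0238, -0.0371, 0.0038]
[-0.0, -0.0, -2.9, 0.0256, -0.0359, 0.0038]
[-0.0, -0.0, -2.9, 0.0274, -0.0345, 0.0038]
[-0.0, -0.0, -2.9, 0.0292, -0.0331, 0.0038]
[-0.0, -0.0, -2.9, 0.0308, -0.0315, 0.0038]
[-0.0, -0.0, -2.9, 0.0324, -0.0299, 0.0038]
[-0.0, -0.0, -2.9, 0.0339, -0.0282, 0.0038]
[-0.0, -0.0, -2.9, 0.0353, -0.0264, 0.0038]
[-0.0, -0.0, -2.9, 0.0366, -0.0246, 0.0038]
[-0.0, -0.0, -2.9, 0.0378, -0.0227, 0.0038]
[-0.0, -0.0, -2.9, 0.0389, -0.0207, 0.0038]
[-0.0, -0.0, -2.9, 0.0399, -0.0187, 0.0038]
[-0.0, -0.0, -2.9, 0.0408, -0.0166, 0.0038]
[-0.0, -0.0, -2.9, 0.0416, -0.0145, 0.0038]
[-0.0, -0.0, -2.9, 0.0423, -0.0124, 0.0038]
[-0.0, -0.0, -2.9, 0.0429, -0.0102, 0.0038]
[-0.0, -0.0, -2.9, 0.0434, -0.008, 0.0038]
[-0.0, -0.0, -2.9, 0.0437, -0.0057, 0.0038]
```

```bash

python3 - <<'E'
from h import *; from rig import arm
p=dict(np.load("wrist0.npz")); V=np.linalg.inv(p["view"]); s=arm.sense(); R=Ro.from_rotvec(s["ee_rot"])
print("cam in tool",R.inv().apply(V[:3,3]-s["position"]),"look in tool",R.inv().apply(-V[:3,2]))
plan(arm,(.50,0,.32),-8)
E
```

```text
cam in tool [ 0.07197171  0.00026361 -0.1617752 ] look in tool [-2.59579760e-01 -5.40472160e-04  9.65721521e-01]
t 0.15 at [ 0.2403 -0.5765  0.2221] yaw -67.4 -> [0.5  0.   0.32] -8.0 n 15 q [-1.2   0.42  1.63  0.    1.09 -0.02] F [ 0.1 -0.5 -0.6] w 0.0879
[-0.0, -0.0, -4.0, 0.0308, -0.0288, -0.0065]
[-0.0, -0.0, -4.0, 0.0327, -0.0266, -0.0065]
[-0.0, -0.0, -4.0, 0.0344, -0.0243, -0.0065]
[-0.0, -0.0, -4.0, 0.036, -0.0219, -0.0065]
[-0.0, -0.0, -4.0, 0.0375, -0.0193, -0.0065]
[-0.0, -0.0, -4.0, 0.0387, -0.0167, -0.0065]
[-0.0, -0.0, -4.0, 0.0398, -0.014, -0.0065]
[-0.0, -0.0, -4.0, 0.0406, -0.0112, -0.0065]
[-0.0, -0.0, -4.0, 0.0413, -0.0084, -0.0065]
[-0.0, -0.0, -4.0, 0.0418, -0.0055, -0.0065]
[-0.0, -0.0, -4.0, 0.0421, -0.0026, -0.0065]
[-0.0, -0.0, -4.0, 0.0422, 0.0003, -0.0065]
[-0.0, -0.0, -4.0, 0.042, 0.0032, -0.0065]
[-0.0, -0.0, -4.0, 0.0417, 0.0061, -0.0065]
[-0.0, -0.0, -4.0, 0.0412, 0.009, -0.0065]
```

```bash

python3 - <<'E'
from h import *; from rig import arm
plan(arm,(.60,0.06,.38),-5)
E
```

```text
t 0.15 at [ 0.2403 -0.5765  0.2221] yaw -67.4 -> [0.6  0.06 0.38] -5.0 n 17 q [-1.2   0.42  1.63  0.    1.09 -0.02] F [ 0.1 -0.5 -0.6] w 0.0879
[-0.0, -0.0, -3.7, 0.0339, -0.0264, -0.0093]
[-0.0, -0.0, -3.7, 0.0356, -0.0242, -0.0093]
[-0.0, -0.0, -3.7, 0.037, -0.0219, -0.0093]
[-0.0, -0.0, -3.7, 0.0384, -0.0195, -0.0093]
[-0.0, -0.0, -3.7, 0.0395, -0.017, -0.0093]
[-0.0, -0.0, -3.7, 0.0405, -0.0144, -0.0093]
[-0.0, -0.0, -3.7, 0.0414, -0.0118, -0.0093]
[-0.0, -0.0, -3.7, 0.042, -0.0091, -0.0093]
[-0.0, -0.0, -3.7, 0.0425, -0.0064, -0.0093]
[-0.0, -0.0, -3.7, 0.0429, -0.0037, -0.0093]
[-0.0, -0.0, -3.7, 0.043, -0.0009, -0.0093]
[-0.0, -0.0, -3.7, 0.043, 0.0018, -0.0093]
[-0.0, -0.0, -3.7, 0.0428, 0.0046, -0.0093]
[-0.0, -0.0, -3.7, 0.0424, 0.0073, -0.0093]
[-0.0, -0.0, -3.7, 0.0418, 0.01, -0.0093]
[-0.0, -0.0, -3.7, 0.0411, 0.0127, -0.0093]
[-0.0, -0.0, -3.7, 0.0402, 0.0153, -0.0093]
```

>>> arm_command(
  series=[
    [0, 0, -3.7, 0.034, -0.026, -0.009, 1],
    [0, 0, -3.7, 0.036, -0.024, -0.009, 1],
    [0, 0, -3.7, 0.037, -0.022, -0.009, 1],
    [0, 0, -3.7, 0.038, -0.0195, -0.009, 1],
    [0, 0, -3.7, 0.0395, -0.017, -0.009, 1],
    [0, 0, -3.7, 0.0405, -0.0145, -0.009, 1],
    [0, 0, -3.7, 0.041, -0.012, -0.009, 1],
    [0, 0, -3.7, 0.042, -0.009, -0.009, 1],
    [0, 0, -3.7, 0.0425, -0.0065, -0.009, 1],
    [0, 0, -3.7, 0.043, -0.0035, -0.009, 1],
    [0, 0, -3.7, 0.043, -0.001, -0.009, 1],
    [0, 0, -3.7, 0.043, 0.002, -0.009, 1],
    [0, 0, -3.7, 0.043, 0.0045, -0.009, 1],
    [0, 0, -3.7, 0.0425, 0.0075, -0.009, 1],
    [0, 0, -3.7, 0.042, 0.01, -0.009, 1],
    [0, 0, -3.7, 0.041, 0.0125, -0.009, 1],
    [0, 0, -3.7, 0.04, 0.015, -0.009, 1],
  ],
)

```text
t: 1.85
position: [0.5933, 0.0898, 0.3781]
ee_rot: [-2.263, -2.171, 0.0]
wrist_force: [0.1, -0.1, -0.3]
grip_width: 0.0877
```

```bash

python3 - <<'E'
from h import *; from rig import arm
plan(arm,(.60,0.06,.38),-5)
for n in("wrist",):
    p=arm.read_camera(n); cv2.imwrite(f"pics/{n}1.png",p["frame"][:,:,::-1]); np.savez(f"{n}1.npz",**{k:p[k] for k in("frame","z_map","K","view")})
plan(arm,(.60,0.06,.38),-5)
E
```

```text
t 1.85 at [0.5933 0.0898 0.3781] yaw -2.4 -> [0.6  0.06 0.38] -5.0 n 1 q [0.13 0.25 1.51 0.   1.38 0.17] F [ 0.1 -0.1 -0.3] w 0.0877
[-0.2, -0.2, 2.6, -0.0295, 0.0079, -0.002]
t 1.9 at [0.5962 0.095  0.3795] yaw -2.1 -> [0.6  0.06 0.38] -5.0 n 1 q [0.13 0.25 1.51 0.01 1.38 0.17] F [1.3 3.1 1. ] w 0.0879
[-0.0, -0.4, 2.9, -0.0349, 0.005, -0.0008]
```

View pics/wrist1.png

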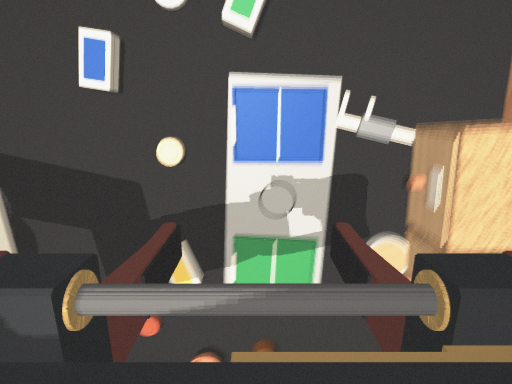

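The wrist view shows the blue tray at (280,125), the ring at (278,200) and the green tray (partly hidden) at (274,262). The arm was still settling, so I'll take a still picture and fit the trays, mat and ring from that.

```bash
cat > trays.py <<'E'
from h import *; from rig import arm
import sys
n=sys.argv[1]; p=arm.read_camera("wrist"); cv2.imwrite(f"pics/{n}.png",p["frame"][:,:,::-1]); np.savez(f"{n}.npz",**{k:p[k] for k in("frame","z_map","K","view")})
W=world(p); hsv=cv2.cvtColor(p["frame"],cv2.COLOR_RGB2HSV).astype(int)
T=box_foot(.16,.13)
for k,x0,h0,w in(("blue",(.632,.138),112,13),("green",(.614,-.136),67,17)):
    m=(abs(hsv[...,0]-h0)<w)&(hsv[...,1]>110)
    roi=hull_mask(p,prism(np.array(x0),np.radians(-5),T*1.25,.003,.014))>0
    m=(m&roi).astype(np.uint8); pts=W[m>0]; print(k,"rect",rect(pts[:,:2]),"z",np.median(pts[:,2]))
    m=cv2.morphologyEx(m,cv2.MORPH_CLOSE,np.ones((7,7)))
    # paper label on lip: fill via fit of convex hull
    c=np.vstack([q for q in cv2.findContours(m,0,2)[0] if cv2.contourArea(q)>100]); m[:]=0; cv2.fillPoly(m,[cv2.convexHull(c)],1)
    print(k,fit(p,m.astype(float),T,.003,.014,np.array(x0),np.radians(-5)))
    # white divider line
    wl=(hsv[...,1]<90)&(hsv[...,2]>110)
    c0=fit(p,m.astype(float),T,.003,.014,np.array(x0),np.radians(-5))
    d=np.hypot(W[...,0]-c0[0][0],W[...,1]-c0[0][1]); wl&=(abs(W[...,0]-c0[0][0])<.02)&(abs(W[...,1]-c0[0][1])<.05)&(W[...,2]<.03)
    P=W[wl][:,:2]
    if len(P)>20:
        vx,vy,cx,cy=cv2.fitLine((P*1000).astype(np.float32),cv2.DIST_HUBER,0,.01,.01).ravel(); print("  line centre",cx,cy,"dir",np.degrees(np.arctan2(vy,vx)),len(P))
g=cv2.cvtColor(p["frame"],cv2.COLOR_RGB2GRAY)
E
python3 trays.py w2
python3 - <<'E'
from h import *
p=dict(np.load("w2.npz")); f=p["frame"][60:300,200:380]
cv2.imwrite("pics/w2c.png",cv2.resize(f,None,fx=2.4,fy=2.4,interpolation=cv2.INTER_CUBIC)[:,:,::-1])
E
```

```text
blue rect (array([632.9, 138.8]), array([128.8, 158.2]), 86.9) z 0.0070085411576129575
blue (array([0.63315148, 0.13847021]), np.float64(-3.9637832124681758), np.float64(0.03310124503959972))
  line centre 632.99585 140.54185 dir 86.98051 154
green rect (array([624.3,   2.8]), array([320.3, 156.1]), 86.7) z 0.007027275568646796
green (array([ 0.61453657, -0.13353046]), np.float64(-6.935879730999003), np.float64(0.5948763905318374))
  line centre 615.42365 -118.33617 dir 84.35077 89
```

View pics/w2c.png

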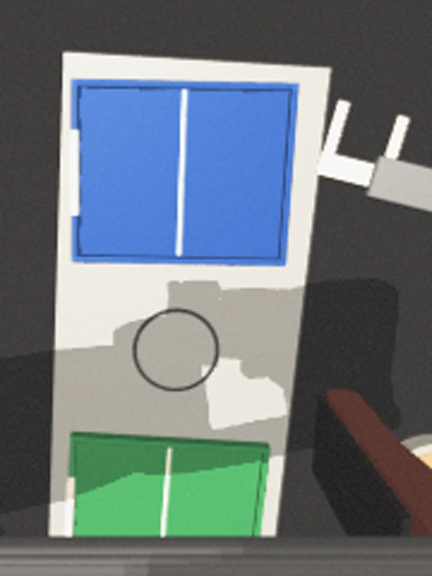

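```bash

python3 - <<'E'
from h import *; from rig import arm
p=dict(np.load("w2.npz")); g=cv2.cvtColor(p["frame"],cv2.COLOR_RGB2GRAY); W=world(p)
K=p["K"];Vi=np.linalg.inv(p["view"])
def ray(u,v,z):
    d=Vi[:3,:3]@np.array([(u-K[0,2])/K[0,0],-(v-K[1,2])/K[1,1],-1]); o=Vi[:3,3]; return o+d*(z-o[2])/d[2]
print("ring",ray(273.3,205.8,.003), W[206,273])
plan(arm,(.343,.2555,.14),-11.6)
E
```

```text
ring [0.62693802 0.00332408 0.003     ] [0.62632555 0.00319801 0.0038224 ]
t 1.95 at [0.5949 0.0922 0.3786] yaw -2.2 -> [0.343  0.2555 0.14  ] -11.6 n 9 q [0.13 0.25 1.51 0.01 1.38 0.17] F [ 0.5  0.  -0.9] w 0.0877
[-0.0, -0.0, 1.0, 0.0169, -0.0286, 0.0266]
[-0.0, -0.0, 1.0, 0.0164, -0.0289, 0.0266]
[-0.0, -0.0, 1.0, 0.0159, -0.0292, 0.0266]
[-0.0, -0.0, 1.0, 0.0154, -0.0295, 0.0266]
[-0.0, -0.0, 1.0, 0.0148, -0.0298, 0.0266]
[-0.0, -0.0, 1.0, 0.0143, -0.0301, 0.0266]
[-0.0, -0.0, 1.0, 0.0138, -0.0303, 0.0266]
[-0.0, -0.0, 1.0, 0.0132, -0.0306, 0.0265]
[-0.0, -0.0, 1.0, 0.0127, -0.0308, 0.0265]
```

>>> arm_command(
  series=[
    [0, 0, 1, 0.017, -0.0285, 0.026, 1],
    [0, 0, 1, 0.0165, -0.029, 0.0265, 1],
    [0, 0, 1, 0.016, -0.029, 0.0265, 1],
    [0, 0, 1, 0.0155, -0.0295, 0.0265, 1],
    [0, 0, 1, 0.015, -0.03, 0.0265, 1],
    [0, 0, 1, 0.0145, -0.03, 0.0265, 1],
    [0, 0, 1, 0.014, -0.0305, 0.0265, 1],
    [0, 0, 1, 0.013, -0.0305, 0.0265, 1],
    [0, 0, 0, 0, 0, 0, 1],
  ],
)

```text
t: 2.85
position: [0.3611, 0.2357, 0.1583]
ee_rot: [-2.425, -1.995, 0.002]
wrist_force: [-0.3, -1.0, -0.2]
grip_width: 0.0878
```

```bash
cat > go.py <<'E'
from h import *; from rig import arm
import sys
a=[float(x) for x in sys.argv[1:]]; plan(arm,a[:3],a[3] if len(a)>3 else None)
E
cat > snap.py <<'E'
from h import *; from rig import arm
import sys
for n in sys.argv[2:]:
    p=arm.read_camera(n); cv2.imwrite(f"pics/{n}{sys.argv[1]}.png",p["frame"][:,:,::-1]); np.savez(f"{n}{sys.argv[1]}.npz",**{k:p[k] for k in("frame","z_map","K","view")})
E
python3 snap.py 3 wrist; python3 go.py .343 .2555 .14 -11.6
```

```text
t 2.9 at [0.3635 0.236  0.1597] yaw -11.1 -> [0.343  0.2555 0.14  ] -11.6 n 1 q [0.55 0.24 2.09 0.   0.81 0.74] F [ 0.1 -0.2  0.3] w 0.0874
[0.0, -0.1, 0.5, 0.0152, -0.0238, 0.0197]
```

View pics/wrist3.png

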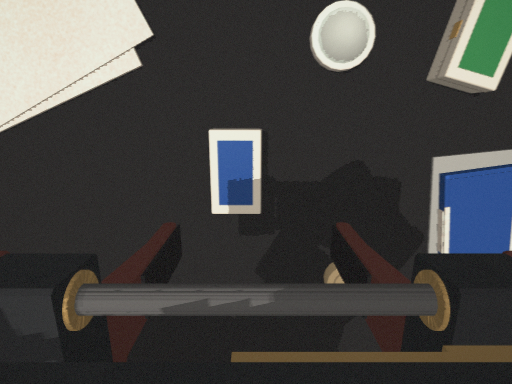

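The blue box is at (236,171) in the wrist view and nearly square to the jaws. I'll fit it from here.

```bash
cat > ofit.py <<'E'
from h import *
import sys
# usage: file kind x y yaw
def ofit(fn,kind,x,y,yaw,z0=0):
    p=dict(np.load(fn)); hsv=cv2.cvtColor(p["frame"],cv2.COLOR_RGB2HSV).astype(int); W=world(p)
    f,h={"box":(box_foot(.05,.084),.032),"disc":(disc_foot(.046),.018),"jar":(disc_foot(.044),.06)}[kind]
    m=(hsv[...,2]>110)|((hsv[...,1]>130)&(hsv[...,2]>70))
    if z0>0: m=W[...,2]>z0+.005
    roi=hull_mask(p,prism(np.array([x,y]),np.radians(yaw),f*1.35,z0,z0+h+.003))>0
    m=(m&roi).astype(np.uint8); nn,l,st,_=cv2.connectedComponentsWithStats(m); m=(l==1+st[1:,4].argmax()).astype(np.uint8)
    cv2.drawContours(m,cv2.findContours(m,0,2)[0],-1,1,-1)
    xy,yw,r=fit(p,m.astype(float),f,z0,z0+h,np.array([x,y]),np.radians(yaw),len(f)==4)
    print(kind,np.round(xy*1000,1),round(yw,1),"res",round(r,3))
    t=(abs(W[...,2]-z0-h)<.005)&(m>0); print("  top rect",rect(W[t][:,:2]),"z",np.round(np.median(W[t][:,2])*1000,1))
if __name__=="__main__": ofit(sys.argv[1],sys.argv[2],*map(float,sys.argv[3:]))
E
python3 ofit.py wrist3.npz box .343 .255 -11; python3 go.py .343 .2555 .11 -11.6
```

```text
box [345.4 254.8] -11.1 res 0.04
  top rect (array([344.7, 255.4]), array([83.4, 49.6]), 78.6) z 32.1
t 2.9 at [0.3635 0.236  0.1597] yaw -11.1 -> [0.343  0.2555 0.11  ] -11.6 n 2 q [0.55 0.24 2.09 0.   0.81 0.74] F [ 0.1 -0.2  0.3] w 0.0874
[0.0, -0.0, 0.3, 0.0076, -0.0119, 0.0249]
[0.0, -0.0, 0.3, 0.0075, -0.012, 0.0249]
```

```bash
python3 go.py .3445 .2553 .06 -11.4
```

```text
t 2.9 at [0.3635 0.236  0.1597] yaw -11.1 -> [0.3445 0.2553 0.06  ] -11.4 n 3 q [0.55 0.24 2.09 0.   0.81 0.74] F [ 0.1 -0.2  0.3] w 0.0874
[0.0, -0.0, 0.1, 0.0051, -0.0075, 0.0332]
[0.0, -0.0, 0.1, 0.0051, -0.0075, 0.0332]
[0.0, -0.0, 0.1, 0.0051, -0.0075, 0.0332]
```

>>> arm_command(
  series=[
    [0, 0, 0.1, 0.0075, -0.011, 0.033, 1],
    [0, 0, 0.1, 0.0055, -0.009, 0.033, 1],
    [0, 0, 0, 0.002, -0.0025, 0.03, 1],
    [0, 0, 0, 0, 0, 0, 1],
  ],
)

```text
t: 3.3
position: [0.3514, 0.2563, 0.0651]
ee_rot: [2.43, 1.988, 0.022]
wrist_force: [-0.2, -0.6, 1.5]
grip_width: 0.0879
```

```bash
python3 go.py .3445 .2553 .012 -11.4
```

```text
t 3.3 at [0.3514 0.2563 0.0651] yaw -11.4 -> [0.3445 0.2553 0.012 ] -11.4 n 2 q [ 0.6   0.43  2.14 -0.    0.56  0.8 ] F [-0.2 -0.6  1.5] w 0.0879
[0.3, -0.3, -0.0, -0.0014, -0.0036, 0.0265]
[0.3, -0.3, -0.0, -0.0013, -0.0034, 0.0265]
```

>>> arm_command(
  series=[
    [0, 0, 0, 0.0003, -0.0055, 0.012, 1],
    [0, 0, 0, 0, 0, 0, 1],
    [0, 0, 0, 0, 0, 0, 1],
  ],
)

```text
t: 3.6
position: [0.3508, 0.2579, 0.0563]
ee_rot: [2.432, 1.984, 0.029]
wrist_force: [-0.0, -0.1, 0.1]
grip_width: 0.0876
```

```bash
python3 go.py .3445 .2553 .012 -11.4
```

```text
t 3.6 at [0.3508 0.2579 0.0563] yaw -11.6 -> [0.3445 0.2553 0.012 ] -11.4 n 1 q [ 0.61  0.45  2.15 -0.    0.53  0.81] F [-0.  -0.1  0.1] w 0.0876
[0.8, -0.7, -0.2, -0.0044, -0.0063, 0.0442]
```

>>> arm_command(
  series=[
    [0.8, -0.7, -0.2, -0.0044, -0.0063, 0.01, 1],
    [0, 0, 0, 0, 0, 0, 1],
  ],
)

```text
t: 3.8
position: [0.3459, 0.2553, 0.048]
ee_rot: [2.432, 1.989, 0.006]
wrist_force: [0.3, 0.5, 0.3]
grip_width: 0.0876
```

```bash
python3 go.py .3445 .2553 .012 -11.4
```

```text
t 3.8 at [0.3459 0.2553 0.048 ] yaw -11.4 -> [0.3445 0.2553 0.012 ] -11.4 n 1 q [0.61 0.46 2.15 0.   0.52 0.81] F [0.3 0.5 0.3] w 0.0876
[0.1, -0.2, -0.0, -0.0004, -0.0014, 0.036]
```

>>> arm_command(
  series=[
    [0.1, -0.2, 0, -0.0005, -0.002, 0.013, 1],
    [0.1, -0.1, 0, 0, -0.001, 0.013, 1],
    [0, 0, 0, 0, 0, 0.006, 1],
    [0, 0, 0, 0, 0, 0, 1],
  ],
)

```text
t: 4.2
position: [0.3433, 0.2557, 0.0138]
ee_rot: [2.431, 1.988, -0.003]
wrist_force: [-0.3, 0.1, 0.7]
grip_width: 0.0877
```

```bash
python3 go.py .3445 .2553 .012 -11.4
```

```text
t 4.2 at [0.3433 0.2557 0.0138] yaw -11.4 -> [0.3445 0.2553 0.012 ] -11.4 n 1 q [ 0.61  0.54  2.16 -0.    0.44  0.81] F [-0.3  0.1  0.7] w 0.0877
[-0.0, 0.1, -0.0, -0.0001, 0.0013, 0.0018]
```

Close on the box. A few rows give the fingers time.

>>> arm_command(
  series=[
    [0, 0.1, 0, 0, 0.001, 0.001, 1],
    [0, 0, 0, 0, 0, 0, -1],
    [0, 0, 0, 0, 0, 0, -1],
    [0, 0, 0, 0, 0, 0, -1],
    [0, 0, 0, 0, 0, 0, -1],
    [0, 0, 0, 0, 0, 0, -1],
    [0, 0, 0, 0, 0, 0, -1],
  ],
)

```text
t: 4.9
position: [0.3444, 0.2556, 0.0128]
ee_rot: [-2.431, -1.989, 0.0]
wrist_force: [-0.1, 0.3, -0.3]
grip_width: 0.0498
```

```bash
python3 go.py .3445 .2553 .15 -11.4
```

```text
t 4.9 at [0.3444 0.2556 0.0128] yaw -11.4 -> [0.3445 0.2553 0.15  ] -11.4 n 4 q [0.61 0.54 2.16 0.   0.44 0.81] F [-0.1  0.3 -0.3] w 0.0498
[-0.0, -0.0, -0.0, -0.0001, 0.0, -0.0343]
[-0.0, -0.0, -0.0, -0.0001, 0.0, -0.0343]
[-0.0, -0.0, -0.0, -0.0001, 0.0, -0.0343]
[-0.0, -0.0, -0.0, -0.0001, 0.0, -0.0343]
```

>>> arm_command(
  series=[
    [0, 0, 0, 0, 0, -0.015, -1],
    [0, 0, 0, 0, 0, -0.035, -1],
    [0, 0, 0, 0, 0, -0.035, -1],
    [0, 0, 0, 0, 0, -0.02, -1],
    [0, 0, 0, 0, 0, 0, -1],
  ],
)

```text
t: 5.4
position: [0.3434, 0.2549, 0.1204]
ee_rot: [-2.431, -1.989, 0.006]
wrist_force: [-0.6, -0.2, -1.6]
grip_width: 0.0499
```

```bash
python3 go.py .6705 .1365 .11 -3
```

```text
t 5.4 at [0.3434 0.2549 0.1204] yaw -11.4 -> [0.6705 0.1365 0.11  ] -3.0 n 8 q [0.61 0.31 2.12 0.   0.71 0.81] F [-0.6 -0.2 -1.6] w 0.0499
[-0.0, 0.0, -1.1, -0.0064, 0.043, 0.0012]
[-0.0, 0.0, -1.1, -0.0072, 0.0429, 0.0012]
[-0.0, 0.0, -1.1, -0.008, 0.0427, 0.0012]
[-0.0, 0.0, -1.1, -0.0088, 0.0426, 0.0012]
[-0.0, 0.0, -1.1, -0.0095, 0.0424, 0.0012]
[-0.0, 0.0, -1.1, -0.0103, 0.0422, 0.0013]
[-0.0, 0.0, -1.1, -0.0111, 0.042, 0.0013]
[-0.0, 0.0, -1.1, -0.0119, 0.0418, 0.0013]
```

>>> arm_command(
  series=[
    [0, 0, -1, -0.003, 0.02, 0.001, -1],
    [0, 0, -1, -0.007, 0.04, 0.001, -1],
    [0, 0, -1, -0.008, 0.0425, 0.001, -1],
    [0, 0, -1, -0.009, 0.0425, 0.001, -1],
    [0, 0, -1, -0.0095, 0.0425, 0.001, -1],
    [0, 0, -1, -0.0105, 0.042, 0.001, -1],
    [0, 0, -1, -0.011, 0.042, 0.001, -1],
    [0, 0, -1, -0.006, 0.02, 0, -1],
    [0, 0, 0, 0, 0, 0, -1],
    [0, 0, 0, 0, 0, 0, -1],
  ],
)

```text
t: 6.4
position: [0.6274, 0.1451, 0.096]
ee_rot: [-2.273, -2.157, 0.026]
wrist_force: [-0.4, 0.0, -1.4]
grip_width: 0.0498
```

```bash
python3 snap.py 4 scene side; python3 go.py .6705 .1365 .06 -3
python3 - <<'E'
from h import *
p=dict(np.load("scene4.npz"));f=p["frame"]
a=cv2.resize(f[190:310,160:380],None,fx=3.6,fy=3.6,interpolation=cv2.INTER_CUBIC);cv2.imwrite("pics/s4.png",a[:,:,::-1])
E
```

```text
t 6.5 at [0.6268 0.1456 0.0966] yaw -2.9 -> [0.6705 0.1365 0.06  ] -3.0 n 2 q [ 0.21  0.61  1.65 -0.    0.9   0.26] F [-0.3  0.  -1.8] w 0.0496
[-0.5, 0.2, 0.0, -0.0033, 0.0223, 0.018]
[-0.5, 0.2, 0.0, -0.0034, 0.0222, 0.0181]
```

View pics/s4.png

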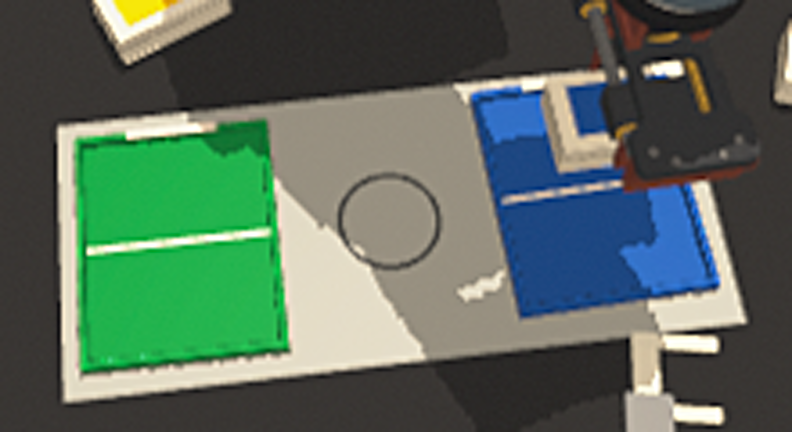

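The box is held over the blue tray and is still short of the rear half. Continuing.

>>> arm_command(
  series=[
    [-0.5, 0.2, 0, -0.0033, 0.022, 0.012, -1],
    [-0.5, 0.2, 0, -0.0033, 0.02, 0.012, -1],
    [0, 0, 0, 0, 0, 0, -1],
  ],
)

```text
t: 6.8
position: [0.665, 0.1391, 0.0714]
ee_rot: [-2.273, -2.167, 0.001]
wrist_force: [-0.3, 0.6, -1.3]
grip_width: 0.0498
```

```bash
python3 go.py .6705 .1365 .04 -3
```

```text
t 6.8 at [0.665  0.1391 0.0714] yaw -2.7 -> [0.6705 0.1365 0.04  ] -3.0 n 1 q [0.19 0.68 1.58 0.   0.88 0.24] F [-0.3  0.6 -1.3] w 0.0498
[-0.1, -0.0, 0.3, -0.0024, 0.0057, 0.0314]
```

>>> arm_command(
  series=[
    [-0.1, 0, 0.3, -0.0025, 0.0055, 0.015, -1],
    [0, 0, 0, 0, 0.0005, 0.015, -1],
    [0, 0, 0, 0, 0, 0, -1],
  ],
)

```text
t: 7.1
position: [0.6679, 0.1377, 0.0395]
ee_rot: [-2.277, -2.163, 0.002]
wrist_force: [-0.4, -0.1, -2.2]
grip_width: 0.0501
```

```bash
python3 go.py .6705 .1365 .0198 -3
```

```text
t 7.1 at [0.6679 0.1377 0.0395] yaw -3.0 -> [0.6705 0.1365 0.0198] -3.0 n 1 q [0.19 0.73 1.58 0.   0.84 0.24] F [-0.4 -0.1 -2.2] w 0.0501
[-0.1, 0.0, 0.0, -0.0011, 0.0027, 0.0197]
```

>>> arm_command(
  series=[
    [-0.1, 0, 0, -0.0011, 0.004, 0.008, -1],
    [0, 0, 0, 0, 0.0005, 0.006, -1],
    [0, 0, 0, 0, 0, 0, -1],
  ],
)

```text
t: 7.4
position: [0.6715, 0.1368, 0.0239]
ee_rot: [-2.277, -2.164, 0.002]
wrist_force: [1.1, -0.4, -0.9]
grip_width: 0.0495
```

```bash
python3 go.py .6705 .1365 .0198 -3
```

```text
t 7.4 at [0.6715 0.1368 0.0239] yaw -2.9 -> [0.6705 0.1365 0.0198] -3.0 n 1 q [ 0.18  0.75  1.57 -0.    0.82  0.23] F [ 1.1 -0.4 -0.9] w 0.0495
[-0.1, 0.0, 0.1, -0.0003, -0.001, 0.0041]
```

>>> arm_command(
  series=[
    [-0.1, 0, 0, 0, -0.001, 0.003, -1],
    [0, 0, 0, 0, 0, 0.001, -1],
    [0, 0, 0, 0, 0, 0, -1],
  ],
)

```text
t: 7.7
position: [0.6707, 0.1369, 0.0201]
ee_rot: [2.276, 2.163, 0.001]
wrist_force: [-0.4, -0.2, -1.6]
grip_width: 0.0496
```

```bash
python3 go.py .6705 .1365 .0198 -3
```

```text
t 7.7 at [0.6707 0.1369 0.0201] yaw -2.9 -> [0.6705 0.1365 0.0198] -3.0 n 1 q [ 0.18  0.76  1.58 -0.    0.81  0.24] F [-0.4 -0.2 -1.6] w 0.0496
[0.1, 0.0, 0.1, -0.0004, -0.0002, 0.0003]
```

>>> arm_command(
  series=[
    [0, 0, 0, 0, 0, 0.001, -1],
    [0, 0, 0, 0, 0, 0, -1],
  ],
)

```text
t: 7.9
position: [0.671, 0.137, 0.0202]
ee_rot: [2.276, 2.163, 0.002]
wrist_force: [0.4, 1.2, -1.4]
grip_width: 0.0494
```

```bash
python3 go.py .6705 .1365 .0198 -3
```

```text
t 7.9 at [0.671  0.137  0.0202] yaw -2.9 -> [0.6705 0.1365 0.0198] -3.0 n 1 q [ 0.18  0.76  1.58 -0.    0.81  0.24] F [ 0.4  1.2 -1.4] w 0.0494
[0.1, 0.0, 0.1, -0.0005, -0.0005, 0.0004]
```

>>> arm_command(
  series=[
    [0, 0, 0, 0, 0, 0.0015, -1],
    [0, 0, 0, 0, 0, 0.0005, -1],
  ],
)

```text
t: 8.1
position: [0.6715, 0.137, 0.0199]
ee_rot: [2.276, 2.162, 0.003]
wrist_force: [-0.9, -0.9, 0.9]
grip_width: 0.0496
```

```bash
python3 go.py .6705 .1365 .0198 -3
```

```text
t 8.1 at [0.6715 0.137  0.0199] yaw -2.9 -> [0.6705 0.1365 0.0198] -3.0 n 1 q [ 0.18  0.76  1.58 -0.    0.8   0.24] F [-0.9 -0.9  0.9] w 0.0496
[0.2, -0.0, 0.1, -0.0006, -0.001, 0.0001]
```

Contact is felt (Fz changes sign at z 0.020, which is the expected height). Release and rise.

>>> arm_command(
  series=[
    [0, 0, 0, 0, 0, 0, 0.7],
    [0, 0, 0, 0, 0, 0, 0.7],
    [0, 0, 0, 0, 0, 0, 0.7],
    [0, 0, 0, 0, 0, 0, 0.7],
    [0, 0, 0, 0, 0, -0.015, 0.7],
    [0, 0, 0, 0, 0, -0.03, 1],
    [0, 0, 0, 0, 0, -0.045, 1],
    [0, 0, 0, 0, 0, -0.045, 1],
    [0, 0, 0, 0, 0, 0, 1],
  ],
)

```text
t: 9.0
position: [0.6712, 0.1371, 0.1616]
ee_rot: [2.276, 2.163, 0.003]
wrist_force: [1.1, 0.4, 1.3]
grip_width: 0.0879
```

```bash
python3 go.py .586 .3325 .15 -25.5
```

```text
t 9.0 at [0.6712 0.1371 0.1616] yaw -2.9 -> [0.586  0.3325 0.15  ] -25.5 n 5 q [ 0.18  0.58  1.53 -0.    1.03  0.24] F [1.1 0.4 1.3] w 0.0879
[0.0, -0.0, 4.5, 0.0382, -0.019, 0.0023]
[0.0, -0.0, 4.5, 0.0365, -0.022, 0.0023]
[0.0, -0.0, 4.5, 0.0347, -0.0248, 0.0023]
[0.0, -0.0, 4.5, 0.0327, -0.0274, 0.0023]
[0.0, -0.0, 4.5, 0.0304, -0.0299, 0.0023]
```

>>> arm_command(
  series=[
    [0, 0, 4.5, 0.038, -0.019, 0.002, 1],
    [0, 0, 4.5, 0.0365, -0.022, 0.002, 1],
    [0, 0, 4.5, 0.0345, -0.025, 0.002, 1],
    [0, 0, 4.5, 0.0325, -0.0275, 0.002, 1],
    [0, 0, 2, 0.015, -0.015, 0.002, 1],
    [0, 0, 0, 0, 0, 0, 1],
    [0, 0, 0, 0, 0, 0, 1],
  ],
)

```text
t: 9.7
position: [0.5939, 0.3175, 0.1568]
ee_rot: [2.629, 1.712, 0.015]
wrist_force: [0.5, 0.3, 0.1]
grip_width: 0.0881
```

```bash
python3 snap.py 5 wrist scene; python3 ofit.py wrist5.npz box .587 .332 -25.5;python3 ofit.py scene5.npz box .6705 .1365 -3 .007; python3 go.py .586 .3325 .09 -25.5
```

```text
box [589.4 333.4] -25.7 res 0.019
  top rect (array([589.5, 332.9]), array([84.2, 49.3]), 64.3) z 32.1
box [671.7 134.3] -1.8 res 0.144
  top rect (array([672.8, 134.1]), array([83.8, 51.1]), 87.2) z 37.5
t 9.8 at [0.5944 0.3166 0.1568] yaw -24.0 -> [0.586  0.3325 0.09  ] -25.5 n 2 q [ 0.47  0.56  1.57 -0.    1.    0.89] F [-0.3  0.   0.8] w 0.0877
[0.3, -0.2, 0.8, 0.0053, -0.0074, 0.0334]
[0.3, -0.2, 0.8, 0.0053, -0.0073, 0.0334]
```

View pics/scene5.png

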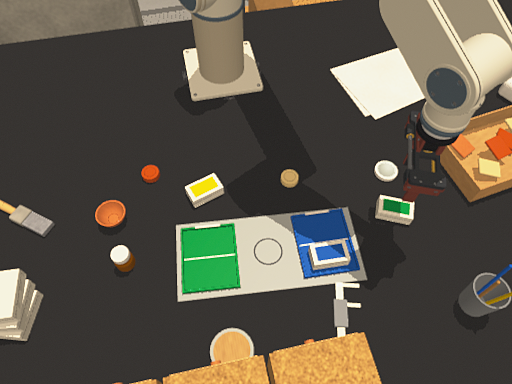

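View pics/wrist5.png

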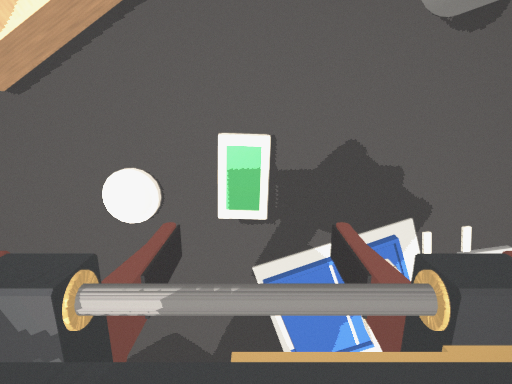

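The blue box sits in the rear half of the blue tray. The green box is at (244,176) in the wrist view, giving (0.589, 0.333) and -25.7°.

```bash
python3 go.py .589 .333 .06 -25.7
```

```text
t 9.8 at [0.5944 0.3166 0.1568] yaw -24.0 -> [0.589 0.333 0.06 ] -25.7 n 3 q [ 0.47  0.56  1.57 -0.    1.    0.89] F [-0.3  0.   0.8] w 0.0877
[0.2, -0.1, 0.6, 0.0041, -0.0042, 0.0323]
[0.2, -0.1, 0.6, 0.0041, -0.0041, 0.0323]
[0.2, -0.1, 0.6, 0.0041, -0.004, 0.0323]
```

>>> arm_command(
  series=[
    [0.2, -0.1, 0.6, 0.005, -0.005, 0.032, 1],
    [0.2, -0.1, 0.6, 0.005, -0.005, 0.032, 1],
    [0.2, -0.1, 0.6, 0.004, -0.003, 0.028, 1],
    [0, 0, 0, 0, 0, 0, 1],
  ],
)

```text
t: 10.2
position: [0.5937, 0.3304, 0.0647]
ee_rot: [-2.665, -1.662, -0.007]
wrist_force: [-0.9, -0.5, -0.4]
grip_width: 0.0881
```

```bash
python3 go.py .589 .333 .04 -25.7
```

```text
t 10.2 at [0.5937 0.3304 0.0647] yaw -26.1 -> [0.589 0.333 0.04 ] -25.7 n 1 q [0.49 0.69 1.58 0.   0.86 0.94] F [-0.9 -0.5 -0.4] w 0.0881
[0.1, -0.2, -0.4, 0.0001, -0.0054, 0.0247]
```

>>> arm_command(
  series=[
    [0.1, -0.2, -0.4, 0.0005, -0.0055, 0.012, 1],
    [0, 0, 0, 0, -0.001, 0.014, 1],
    [0, 0, 0, 0, 0, 0, 1],
  ],
)

```text
t: 10.5
position: [0.5902, 0.332, 0.0393]
ee_rot: [2.661, 1.67, 0.004]
wrist_force: [-0.2, 0.6, -0.5]
grip_width: 0.0879
```

```bash
python3 go.py .589 .333 .012 -25.7
```

```text
t 10.5 at [0.5902 0.332  0.0393] yaw -25.8 -> [0.589 0.333 0.012] -25.7 n 1 q [0.49 0.72 1.59 0.   0.82 0.94] F [-0.2  0.6 -0.5] w 0.0879
[0.1, -0.1, -0.1, 0.0003, -0.0016, 0.0273]
```

>>> arm_command(
  series=[
    [0.1, -0.1, 0, 0.0005, -0.0015, 0.012, 1],
    [0, 0, 0, 0, -0.0005, 0.012, 1],
    [0, 0, 0, 0, 0, 0.003, 1],
    [0, 0, 0, 0, 0, 0, 1],
  ],
)

```text
t: 10.9
position: [0.5899, 0.3338, 0.0118]
ee_rot: [-2.661, -1.67, -0.005]
wrist_force: [-0.0, -0.1, 0.4]
grip_width: 0.0882
```

```bash
python3 go.py .589 .333 .012 -25.7
```

```text
t 10.9 at [0.5899 0.3338 0.0118] yaw -25.8 -> [0.589 0.333 0.012] -25.7 n 1 q [0.5  0.76 1.59 0.   0.78 0.95] F [-0.  -0.1  0.4] w 0.0882
[0.1, -0.2, -0.1, -0.0011, -0.0004, -0.0002]
```

>>> arm_command(
  series=[
    [0.1, -0.2, 0, -0.001, 0, 0, 1],
    [0, 0, 0, 0, 0, 0, -1],
    [0, 0, 0, 0, 0, 0, -1],
    [0, 0, 0, 0, 0, 0, -1],
    [0, 0, 0, 0, 0, 0, -1],
    [0, 0, 0, 0, 0, 0, -1],
    [0, 0, 0, 0, 0, 0, -1],
  ],
)

```text
t: 11.6
position: [0.5902, 0.3334, 0.0132]
ee_rot: [2.661, 1.67, 0.002]
wrist_force: [0.8, -0.3, -1.0]
grip_width: 0.0498
```

```bash
python3 go.py .589 .333 .17 -25.7
```

```text
t 11.6 at [0.5902 0.3334 0.0132] yaw -25.8 -> [0.589 0.333 0.17 ] -25.7 n 4 q [ 0.5   0.76  1.59 -0.    0.79  0.95] F [ 0.8 -0.3 -1. ] w 0.0498
[0.0, -0.0, -0.0, -0.0002, -0.0002, -0.0392]
[0.0, -0.0, -0.0, -0.0002, -0.0002, -0.0392]
[0.0, -0.0, -0.0, -0.0002, -0.0002, -0.0392]
[0.0, -0.0, -0.0, -0.0002, -0.0002, -0.0392]
```

>>> arm_command(
  series=[
    [0, 0, 0, 0, 0, -0.015, -1],
    [0, 0, 0, 0, 0, -0.035, -1],
    [0, 0, 0, 0, 0, -0.045, -1],
    [0, 0, 0, 0, 0, -0.045, -1],
    [0, 0, 0, 0, 0, -0.04, -1],
    [0, 0, 0, 0, 0, 0, -1],
  ],
)

```text
t: 12.2
position: [0.5888, 0.3326, 0.202]
ee_rot: [2.661, 1.67, -0.004]
wrist_force: [1.2, 0.7, -1.4]
grip_width: 0.05
```

```bash
python3 go.py .64 -.18 .25 -5.5
```

```text
t 12.2 at [0.5888 0.3326 0.202 ] yaw -25.8 -> [ 0.64 -0.18  0.25] -5.5 n 12 q [ 0.5   0.52  1.52 -0.    1.1   0.95] F [ 1.2  0.7 -1.4] w 0.05
[-0.0, 0.0, -1.7, -0.0366, 0.0224, -0.0039]
[-0.0, 0.0, -1.7, -0.0373, 0.0213, -0.0039]
[-0.0, 0.0, -1.7, -0.0379, 0.0202, -0.004]
[-0.0, 0.0, -1.7, -0.0385, 0.0191, -0.004]
[-0.0, 0.0, -1.7, -0.039, 0.018, -0.004]
[-0.0, 0.0, -1.7, -0.0395, 0.0168, -0.004]
[-0.0, 0.0, -1.7, -0.04, 0.0156, -0.004]
[-0.0, 0.0, -1.7, -0.0404, 0.0144, -0.004]
[-0.0, 0.0, -1.7, -0.0408, 0.0132, -0.004]
[-0.0, 0.0, -1.7, -0.0412, 0.012, -0.004]
[-0.0, 0.0, -1.7, -0.0416, 0.0108, -0.004]
[-0.0, 0.0, -1.7, -0.0419, 0.0096, -0.004]
```

>>> arm_command(
  series=[
    [0, 0, -1.7, -0.02, 0.012, -0.004, -1],
    [0, 0, -1.7, -0.0365, 0.0215, -0.004, -1],
    [0, 0, -1.7, -0.038, 0.02, -0.004, -1],
    [0, 0, -1.7, -0.0385, 0.019, -0.004, -1],
    [0, 0, -1.7, -0.039, 0.018, -0.004, -1],
    [0, 0, -1.7, -0.0395, 0.017, -0.004, -1],
    [0, 0, -1.7, -0.04, 0.0155, -0.004, -1],
    [0, 0, -1.7, -0.0405, 0.0145, -0.004, -1],
    [0, 0, -1.7, -0.041, 0.013, -0.004, -1],
    [0, 0, -1.7, -0.041, 0.012, -0.004, -1],
    [0, 0, -1.7, -0.0415, 0.011, -0.004, -1],
    [0, 0, -1.7, -0.042, 0.0095, -0.004, -1],
    [0, 0, 0, -0.02, 0.004, 0, -1],
    [0, 0, 0, 0, 0, 0, -1],
    [0, 0, 0, 0, 0, 0, -1],
  ],
)

```text
t: 13.7
position: [0.639, -0.1987, 0.2504]
ee_rot: [-2.299, -2.131, 0.009]
wrist_force: [-0.4, -0.7, -1.1]
grip_width: 0.0495
```

```bash
python3 trays.py w6; python3 go.py .64 -.18 .25 -5.5
```

```text
blue rect (array([0., 0.]), array([0., 0.]), 0.0) z nan
t 13.75 at [ 0.639  -0.1984  0.2504] yaw -4.3 -> [ 0.64 -0.18  0.25] -5.5 n 1 q [-0.32  0.46  1.5  -0.    1.19 -0.24] F [-0.  -0.2 -1.9] w 0.0496
[-0.5, -0.0, 1.2, 0.0184, -0.0004, 0.0004]
  return _methods._mean(a, axis=axis, dtype=dtype,
  ret = ret.dtype.type(ret / rcount)
Traceback (most recent call last):
  File "trays.py", line 12, in <module>
    c=np.vstack([q for q in cv2.findContours(m,0,2)[0] if cv2.contourArea(q)>100]); m[:]=0; cv2.fillPoly(m,[cv2.convexHull(c)],1)
ValueError: need at least one array to concatenate
```

View pics/w6.png

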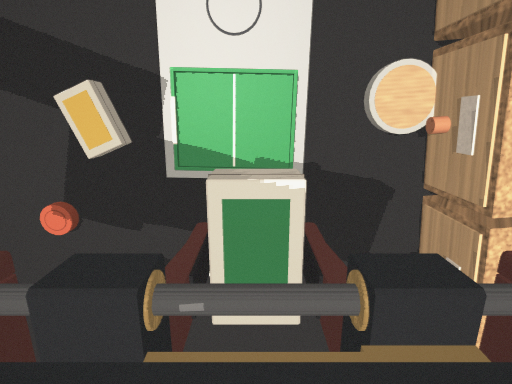

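The green tray is fully in view at (235,120). The ring is at (234,3), and the held box is below the tray in the picture.

```bash
cat > tfit.py <<'E'
from h import *
import sys
fn=sys.argv[1]
def tfit(fn,k):
    p=dict(np.load(fn)); W=world(p); hsv=cv2.cvtColor(p["frame"],cv2.COLOR_RGB2HSV).astype(int); T=box_foot(.16,.13)
    x0,h0,w={"blue":((.633,.1385),112,13),"green":((.6145,-.136),67,17)}[k]
    m=(abs(hsv[...,0]-h0)<w)&(hsv[...,1]>110)&(abs(W[...,2]-.01)<.012)
    roi=hull_mask(p,prism(np.array(x0),np.radians(-5),T*1.25,.003,.014))>0
    m=(m&roi).astype(np.uint8); m=cv2.morphologyEx(m,cv2.MORPH_OPEN,np.ones((2,2)));pts=W[m>0]; print(k,"rect",rect(pts[:,:2]),"z",np.median(pts[:,2]))
    c=np.vstack(cv2.findContours(m,0,2)[0]); m[:]=0; cv2.fillPoly(m,[cv2.convexHull(c)],1)
    c0=fit(p,m.astype(float),T,.003,.014,np.array(x0),np.radians(-5)); print(k,c0)
    wl=(hsv[...,1]<90)&(hsv[...,2]>110)&(abs(W[...,0]-c0[0][0])<.02)&(abs(W[...,1]-c0[0][1])<.05)&(W[...,2]<.03)
    P=W[wl][:,:2]
    if len(P)>20:
        vx,vy,cx,cy=cv2.fitLine((P*1000).astype(np.float32),cv2.DIST_HUBER,0,.01,.01).ravel(); print("  line centre",cx,cy,"dir",np.degrees(np.arctan2(vy,vx)),len(P))
tfit(fn,sys.argv[2])
E
python3 tfit.py w6.npz green; python3 ofit.py w6.npz disc .349 -.248 0
```

```text
green rect (array([ 615.2, -135.1]), array([130.8, 162.1]), 84.8) z 0.007015925506381748
green (array([ 0.61541065, -0.13500282]), np.float64(-5.23745925371807), np.float64(0.050534091286228364))
  line centre 614.2335 -133.88744 dir 84.551765 245
disc [ 350.5 -248.6] 0 res 0.115
  top rect (array([ 352.1, -248. ]), array([45.4, 45.1]), 75.1) z 18.3
```

```bash
python3 go.py .652 -.1385 .07 -5.3
```

```text
t 13.75 at [ 0.639  -0.1984  0.2504] yaw -4.3 -> [ 0.652  -0.1385  0.07  ] -5.3 n 5 q [-0.32  0.46  1.5  -0.    1.19 -0.24] F [-0.  -0.2 -1.9] w 0.0496
[-0.1, -0.0, 0.2, 0.0121, 0.002, 0.0361]
[-0.1, -0.0, 0.2, 0.0121, 0.0019, 0.0361]
[-0.1, -0.0, 0.2, 0.0121, 0.0018, 0.0361]
[-0.1, -0.0, 0.2, 0.0122, 0.0017, 0.0361]
[-0.1, -0.0, 0.2, 0.0122, 0.0016, 0.0361]
```

>>> arm_command(
  series=[
    [0, 0, 0.2, 0.013, 0.002, 0.03, -1],
    [0, 0, 0.2, 0.013, 0.002, 0.036, -1],
    [0, 0, 0.2, 0.013, 0.002, 0.036, -1],
    [0, 0, 0.2, 0.012, 0.002, 0.036, -1],
    [0, 0, 0.2, 0.009, 0.001, 0.025, -1],
    [0, 0, 0, 0, 0, 0, -1],
    [0, 0, 0, 0, 0, 0, -1],
  ],
)

```text
t: 14.45
position: [0.652, -0.1268, 0.0846]
ee_rot: [-2.308, -2.123, 0.007]
wrist_force: [0.8, -0.6, -0.4]
grip_width: 0.05
```

```bash
python3 go.py .652 -.1385 .04 -5.3
```

```text
t 14.45 at [ 0.652  -0.1268  0.0846] yaw -4.8 -> [ 0.652  -0.1385  0.04  ] -5.3 n 2 q [-0.21  0.65  1.61 -0.    0.89 -0.13] F [ 0.8 -0.6 -0.4] w 0.05
[-0.2, -0.0, 0.3, -0.0058, 0.0007, 0.0223]
[-0.2, -0.0, 0.3, -0.0058, 0.0006, 0.0223]
```

>>> arm_command(
  series=[
    [-0.2, 0, 0.3, -0.006, 0.001, 0.018, -1],
    [-0.2, 0, 0.2, -0.005, 0.001, 0.018, -1],
    [0, 0, 0, 0, 0, 0, -1],
    [0, 0, 0, 0, 0, 0, -1],
  ],
)

```text
t: 14.85
position: [0.6571, -0.1379, 0.0556]
ee_rot: [2.314, 2.114, 0.009]
wrist_force: [-0.4, -0.3, -1.1]
grip_width: 0.0498
```

```bash
python3 go.py .652 -.1385 .0202 -5.3
```

```text
t 14.85 at [ 0.6571 -0.1379  0.0556] yaw -5.2 -> [ 0.652  -0.1385  0.0202] -5.3 n 1 q [-0.22  0.69  1.61  0.    0.83 -0.13] F [-0.4 -0.3 -1.1] w 0.0498
[0.6, 0.1, 0.1, -0.001, -0.0054, 0.0354]
```

>>> arm_command(
  series=[
    [0.5, 0.1, 0.1, -0.001, -0.0055, 0.012, -1],
    [0.1, 0, 0, 0, -0.001, 0.014, -1],
    [0, 0, 0, 0, 0, 0, -1],
  ],
)

```text
t: 15.15
position: [0.6522, -0.1387, 0.0317]
ee_rot: [2.319, 2.115, 0.004]
wrist_force: [-0.6, -0.0, -3.0]
grip_width: 0.05
```

```bash
python3 go.py .652 -.1385 .0202 -5.3
```

```text
t 15.15 at [ 0.6522 -0.1387  0.0317] yaw -5.3 -> [ 0.652  -0.1385  0.0202] -5.3 n 1 q [-0.23  0.72  1.62  0.    0.8  -0.14] F [-0.6 -0.  -3. ] w 0.05
[0.2, -0.0, 0.0, 0.0002, -0.0002, 0.0115]
```

>>> arm_command(
  series=[
    [0.2, 0, 0, 0, -0.001, 0.005, -1],
    [0, 0, 0, 0, -0.0005, 0.004, -1],
    [0, 0, 0, 0, 0, 0, -1],
  ],
)

```text
t: 15.45
position: [0.6505, -0.1385, 0.0217]
ee_rot: [-2.32, -2.117, 0.001]
wrist_force: [0.5, 0.3, -0.8]
grip_width: 0.0501
```

```bash
python3 go.py .652 -.1385 .0202 -5.3
```

```text
t 15.45 at [ 0.6505 -0.1385  0.0217] yaw -5.3 -> [ 0.652  -0.1385  0.0202] -5.3 n 1 q [-0.23  0.74  1.62  0.    0.78 -0.14] F [ 0.5  0.3 -0.8] w 0.0501
[-0.0, -0.0, 0.0, 0.0001, 0.0015, 0.0015]
```

>>> arm_command(
  series=[
    [0, 0, 0, 0, 0.0015, 0.0015, -1],
    [0, 0, 0, 0, 0.0005, 0.001, -1],
    [0, 0, 0, 0, 0, 0.0005, -1],
  ],
)

```text
t: 15.75
position: [0.6523, -0.1386, 0.0202]
ee_rot: [-2.319, -2.116, 0.002]
wrist_force: [0.4, 0.1, -2.1]
grip_width: 0.05
```

```bash
python3 go.py .652 -.1385 .0202 -5.3
```

```text
t 15.75 at [ 0.6523 -0.1386  0.0202] yaw -5.2 -> [ 0.652  -0.1385  0.0202] -5.3 n 1 q [-0.23  0.74  1.62 -0.    0.79 -0.14] F [ 0.4  0.1 -2.1] w 0.05
[-0.1, -0.0, 0.1, 0.0001, -0.0003, 0.0]
```

>>> arm_command(
  series=[
    [0, 0, 0, 0, 0, 0.0015, -1],
    [0, 0, 0, 0, 0, 0.0005, -1],
  ],
)

```text
t: 15.95
position: [0.6527, -0.1387, 0.0203]
ee_rot: [-2.32, -2.117, 0.001]
wrist_force: [0.1, 0.5, -1.8]
grip_width: 0.05
```

```bash
python3 go.py .652 -.1385 .0202 -5.3
```

```text
t 15.95 at [ 0.6527 -0.1387  0.0203] yaw -5.2 -> [ 0.652  -0.1385  0.0202] -5.3 n 1 q [-0.23  0.74  1.62 -0.    0.79 -0.14] F [ 0.1  0.5 -1.8] w 0.05
[-0.1, -0.0, 0.1, 0.0001, -0.0008, 0.0001]
```

>>> arm_command(
  series=[
    [0, 0, 0, 0, -0.0005, 0.002, -1],
    [0, 0, 0, 0, 0, 0.001, -1],
  ],
)

```text
t: 16.15
position: [0.6529, -0.1388, 0.0201]
ee_rot: [-2.32, -2.117, 0.001]
wrist_force: [-3.1, 0.0, 4.3]
grip_width: 0.0495
```

```bash
python3 go.py .652 -.1385 .0202 -5.3
```

```text
t 16.15 at [ 0.6529 -0.1388  0.0201] yaw -5.2 -> [ 0.652  -0.1385  0.0202] -5.3 n 1 q [-0.23  0.74  1.62 -0.    0.78 -0.14] F [-3.1  0.   4.3] w 0.0495
[-0.0, -0.0, 0.1, 0.0002, -0.0009, -0.0001]
```

Contact: Fz is +4.3 N. Release and rise.

>>> arm_command(
  series=[
    [0, 0, 0, 0, 0, 0, 0.7],
    [0, 0, 0, 0, 0, 0, 0.7],
    [0, 0, 0, 0, 0, 0, 0.7],
    [0, 0, 0, 0, 0, 0, 0.7],
    [0, 0, 0, 0, 0, -0.015, 0.7],
    [0, 0, 0, 0, 0, -0.03, 1],
    [0, 0, 0, 0, 0, -0.045, 1],
    [0, 0, 0, 0, 0, -0.045, 1],
    [0, 0, 0, 0, 0, 0, 1],
  ],
)

```text
t: 17.05
position: [0.6535, -0.1388, 0.1614]
ee_rot: [-2.32, -2.117, 0.001]
wrist_force: [0.4, -0.7, 1.2]
grip_width: 0.0881
```

```bash
python3 go.py .351 -.2485 .17 -35
```

```text
t 17.05 at [ 0.6535 -0.1388  0.1614] yaw -5.2 -> [ 0.351  -0.2485  0.17  ] -35.0 n 8 q [-0.23  0.55  1.57  0.    1.02 -0.14] F [ 0.4 -0.7  1.2] w 0.0881
[-0.0, 0.0, 3.7, -0.0171, -0.0364, -0.001]
[-0.0, 0.0, 3.7, -0.0194, -0.0352, -0.0011]
[-0.0, 0.0, 3.7, -0.0217, -0.0339, -0.0011]
[-0.0, 0.0, 3.7, -0.0238, -0.0324, -0.0011]
[-0.0, 0.0, 3.7, -0.0259, -0.0308, -0.0011]
[-0.0, 0.0, 3.7, -0.0278, -0.029, -0.0011]
[-0.0, 0.0, 3.7, -0.0297, -0.0272, -0.0011]
[-0.0, 0.0, 3.7, -0.0314, -0.0252, -0.0011]
```

```bash
python3 go.py .351 -.2485 .15 -93.0
```

```text
t 17.05 at [ 0.6535 -0.1388  0.1614] yaw -5.2 -> [ 0.351  -0.2485  0.15  ] -93.0 n 11 q [-0.23  0.55  1.57  0.    1.02 -0.14] F [ 0.4 -0.7  1.2] w 0.0881
[-0.0, 0.0, 8.0, -0.0124, -0.0265, 0.0011]
[-0.0, 0.0, 8.0, -0.016, -0.0245, 0.0011]
[-0.0, 0.0, 8.0, -0.0192, -0.022, 0.0011]
[-0.0, 0.0, 8.0, -0.0221, -0.0192, 0.001]
[-0.0, 0.0, 8.0, -0.0246, -0.0159, 0.001]
[-0.0, 0.0, 8.0, -0.0265, -0.0123, 0.001]
[-0.0, 0.0, 8.0, -0.028, -0.0085, 0.001]
[-0.0, 0.0, 8.0, -0.0289, -0.0046, 0.001]
[-0.0, 0.0, 8.0, -0.0293, -0.0005, 0.001]
[-0.0, 0.0, 8.0, -0.029, 0.0036, 0.001]
[-0.0, 0.0, 8.0, -0.0283, 0.0076, 0.001]
```

>>> arm_command(
  series=[
    [0, 0, 8, -0.0125, -0.0265, 0.001, 1],
    [0, 0, 8, -0.016, -0.0245, 0.001, 1],
    [0, 0, 8, -0.019, -0.022, 0.001, 1],
    [0, 0, 8, -0.022, -0.019, 0.001, 1],
    [0, 0, 8, -0.0245, -0.016, 0.001, 1],
    [0, 0, 8, -0.0265, -0.0125, 0.001, 1],
    [0, 0, 8, -0.028, -0.0085, 0.001, 1],
    [0, 0, 8, -0.029, -0.0045, 0.001, 1],
    [0, 0, 8, -0.029, 0, 0.001, 1],
    [0, 0, 8, -0.029, 0.0035, 0.001, 1],
    [0, 0, 3, -0.01, 0.003, 0, 1],
    [0, 0, 0, 0, 0, 0, 1],
    [0, 0, 0, 0, 0, 0, 1],
  ],
)

```text
t: 18.35
position: [0.3567, -0.237, 0.1552]
ee_rot: [3.139, -0.043, 0.013]
wrist_force: [0.9, -0.2, -0.7]
grip_width: 0.0877
```

```bash
python3 snap.py 7 wrist scene; python3 ofit.py wrist7.npz disc .351 -.248 0; python3 ofit.py scene7.npz disc .351 -.248 0;python3 ofit.py scene7.npz box .652 -.1385 -5.3 .007;python3 ofit.py scene7.npz box .6705 .1365 -3 .007;python3 go.py .351 -.2485 .09 -93.0
```

```text
disc [ 350.8 -248.3] 0 res 0.097
  top rect (array([ 352. , -248.2]), array([44.9, 44.6]), 87.8) z 18.1
disc [ 352.6 -249.8] 0 res 0.139
  top rect (array([ 353.2, -249.8]), array([45.5, 43.5]), 16.9) z 17.0
box [ 653.5 -142.2] -4.1 res 0.129
  top rect (array([ 654.2, -142.1]), array([84.1, 51.2]), 85.7) z 37.9
box [671.5 134.7] -1.3 res 0.14
  top rect (array([672.5, 134.2]), array([84.5, 51.3]), 86.8) z 37.5
t 18.45 at [ 0.3572 -0.237   0.1551] yaw -91.5 -> [ 0.351  -0.2485  0.09  ] -93.0 n 2 q [-0.62  0.24  2.11  0.    0.79  0.98] F [ 0.6 -0.3 -0.5] w 0.0873
[0.1, -0.2, 0.7, -0.0032, 0.0058, 0.0325]
[0.1, -0.2, 0.7, -0.003, 0.0059, 0.0326]
```

View pics/wrist7.png

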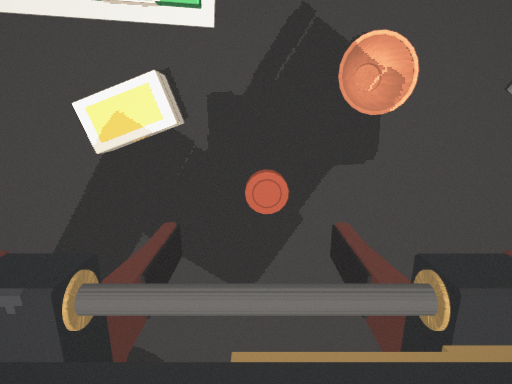

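View pics/scene7.png

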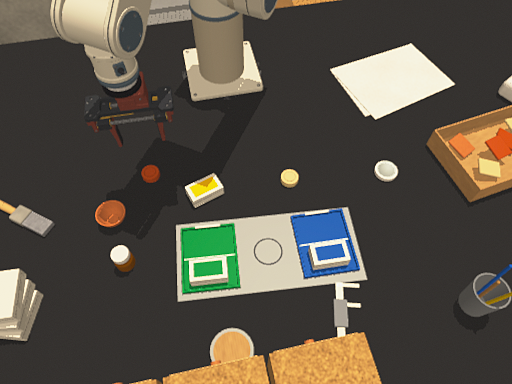

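Both boxes sit in the rear halves of their trays. The red disc is at (267,192) in the wrist view, giving (0.3515, -0.2483), and is clear of the yellow box and the bowl.

>>> arm_command(
  series=[
    [0, -0.1, 0.7, -0.003, 0.006, 0.033, 1],
    [0, -0.1, 0.7, -0.003, 0.006, 0.033, 1],
    [0, 0, 0, 0, 0.002, 0.015, 1],
    [0, 0, 0, 0, 0, 0, 1],
  ],
)

```text
t: 18.85
position: [0.3567, -0.2523, 0.0729]
ee_rot: [3.135, -0.069, 0.017]
wrist_force: [0.1, 0.5, 1.0]
grip_width: 0.0876
```

```bash
python3 go.py .3515 -.2483 .04 -93.0
```

```text
t 18.85 at [ 0.3567 -0.2523  0.0729] yaw -92.5 -> [ 0.3515 -0.2483  0.04  ] -93.0 n 1 q [-0.64  0.41  2.14  0.    0.58  0.97] F [0.1 0.5 1. ] w 0.0876
[0.3, -0.6, 0.5, -0.0057, -0.0039, 0.0328]
```

>>> arm_command(
  series=[
    [0.3, -0.6, 0.5, -0.0057, -0.004, 0.014, 1],
    [0.1, -0.2, 0, -0.002, 0, 0.016, 1],
    [0, 0, 0, 0, 0, 0, 1],
  ],
)

```text
t: 19.15
position: [0.352, -0.2481, 0.0433]
ee_rot: [-3.14, 0.076, 0.002]
wrist_force: [-0.3, 0.6, 0.4]
grip_width: 0.088
```

```bash
python3 go.py .3515 -.2483 .005 -93.0
```

```text
t 19.15 at [ 0.352  -0.2481  0.0433] yaw -92.8 -> [ 0.3515 -0.2483  0.005 ] -93.0 n 1 q [-0.64  0.48  2.15 -0.    0.52  0.98] F [-0.3  0.6  0.4] w 0.088
[-0.0, 0.1, 0.2, -0.0005, 0.0002, 0.0383]
```

>>> arm_command(
  series=[
    [0, 0, 0.2, -0.001, 0, 0.014, 1],
    [0, 0, 0, -0.001, 0, 0.013, 1],
    [0, 0, 0, 0, 0, 0.006, 1],
    [0, 0, 0, 0, 0, 0, 1],
  ],
)

```text
t: 19.55
position: [0.3543, -0.2493, 0.0131]
ee_rot: [3.138, -0.076, 0.006]
wrist_force: [-0.1, -0.4, 0.6]
grip_width: 0.0876
```

```bash
python3 go.py .3515 -.2483 .005 -93.0
```

```text
t 19.55 at [ 0.3543 -0.2493  0.0131] yaw -92.8 -> [ 0.3515 -0.2483  0.005 ] -93.0 n 1 q [-0.64  0.55  2.15 -0.    0.44  0.98] F [-0.1 -0.4  0.6] w 0.0876
[0.2, -0.2, 0.2, -0.0029, -0.0009, 0.0081]
```

>>> arm_command(
  series=[
    [0.2, -0.2, 0.2, -0.003, -0.001, 0.005, 1],
    [0, 0, 0, -0.001, 0, 0.004, 1],
    [0, 0, 0, 0, 0, 0, 1],
  ],
)

```text
t: 19.85
position: [0.3515, -0.2487, 0.0053]
ee_rot: [3.14, -0.081, 0.004]
wrist_force: [0.3, 0.5, -0.2]
grip_width: 0.0879
```

```bash
python3 go.py .3515 -.2483 .005 -93.0
```

```text
t 19.85 at [ 0.3515 -0.2487  0.0053] yaw -92.9 -> [ 0.3515 -0.2483  0.005 ] -93.0 n 1 q [-0.64  0.56  2.15  0.    0.42  0.98] F [ 0.3  0.5 -0.2] w 0.0879
[0.0, -0.2, 0.1, -0.0, -0.0004, 0.0003]
```

>>> arm_command(
  series=[
    [0, -0.2, 0, 0, 0, 0, -1],
    [0, 0, 0, 0, 0, 0, -1],
    [0, 0, 0, 0, 0, 0, -1],
    [0, 0, 0, 0, 0, 0, -1],
    [0, 0, 0, 0, 0, 0, -1],
    [0, 0, 0, 0, 0, 0, -1],
  ],
)

```text
t: 20.45
position: [0.3518, -0.249, 0.0058]
ee_rot: [3.139, -0.081, -0.001]
wrist_force: [-0.2, 1.0, -0.1]
grip_width: 0.0454
```

```bash
python3 go.py .38 -.22 .15 -93.0
```

```text
t 20.45 at [ 0.3518 -0.249   0.0058] yaw -93.0 -> [ 0.38 -0.22  0.15] -93.0 n 4 q [-0.64  0.56  2.15 -0.    0.43  0.98] F [-0.2  1.  -0.1] w 0.0454
[0.0, 0.0, 0.0, 0.0067, -0.0076, -0.0361]
[0.0, 0.0, 0.0, 0.0067, -0.0076, -0.0361]
[0.0, 0.0, 0.0, 0.0067, -0.0076, -0.036]
[0.0, 0.0, 0.0, 0.0067, -0.0076, -0.036]
```

>>> arm_command(
  series=[
    [0, 0, 0, 0, 0, -0.015, -1],
    [0, 0, 0, 0.003, -0.003, -0.035, -1],
    [0, 0, 0, 0.005, -0.005, -0.045, -1],
    [0, 0, 0, 0.01, -0.01, -0.045, -1],
    [0, 0, 0, 0, 0, -0.02, -1],
    [0, 0, 0, 0, 0, 0, -1],
  ],
)

```text
t: 21.05
position: [0.3704, -0.2305, 0.1705]
ee_rot: [-3.139, 0.082, 0.006]
wrist_force: [0.0, 0.0, -0.4]
grip_width: 0.0451
```

```bash
python3 go.py .5955 .1405 .19 -93.0
```

```text
t 21.05 at [ 0.3704 -0.2305  0.1705] yaw -93.0 -> [0.5955 0.1405 0.19  ] -93.0 n 10 q [-0.58  0.23  2.07 -0.    0.85  1.04] F [ 0.   0.  -0.4] w 0.0451
[-0.0, 0.0, -0.0, 0.0205, -0.0382, -0.002]
[-0.0, 0.0, -0.0, 0.0205, -0.0382, -0.002]
[-0.0, 0.0, -0.0, 0.0205, -0.0382, -0.002]
[-0.0, 0.0, -0.0, 0.0205, -0.0382, -0.002]
[-0.0, 0.0, -0.0, 0.0205, -0.0382, -0.002]
[-0.0, 0.0, -0.0, 0.0205, -0.0382, -0.002]
[-0.0, 0.0, -0.0, 0.0205, -0.0382, -0.002]
[-0.0, 0.0, -0.0, 0.0205, -0.0382, -0.002]
[-0.0, 0.0, -0.0, 0.0205, -0.0382, -0.002]
[-0.0, 0.0, -0.0, 0.0205, -0.0382, -0.002]
```

>>> arm_command(
  series=[
    [0, 0, 0, 0.01, -0.019, -0.002, -1],
    [0, 0, 0, 0.0205, -0.038, -0.002, -1],
    [0, 0, 0, 0.0205, -0.038, -0.002, -1],
    [0, 0, 0, 0.0205, -0.038, -0.002, -1],
    [0, 0, 0, 0.0205, -0.038, -0.002, -1],
    [0, 0, 0, 0.0205, -0.038, -0.002, -1],
    [0, 0, 0, 0.0205, -0.038, -0.002, -1],
    [0, 0, 0, 0.0205, -0.038, -0.002, -1],
    [0, 0, 0, 0.0205, -0.038, -0.002, -1],
    [0, 0, 0, 0.01, -0.019, -0.002, -1],
    [0, 0, 0, 0, 0, 0, -1],
    [0, 0, 0, 0, 0, 0, -1],
  ],
)

```text
t: 22.25
position: [0.572, 0.1128, 0.1702]
ee_rot: [3.14, -0.09, -0.038]
wrist_force: [0.2, -1.4, -0.4]
grip_width: 0.0451
```

```bash
python3 snap.py 8 wrist; python3 tfit.py wrist8.npz blue;  python3 ofit.py wrist8.npz box .6715 .1365 -3 .007; python3 go.py .5955 .1405 .07 -93.0
```

```text
blue rect (array([630.5, 137.7]), array([130.5, 162.7]), 86.9) z 0.007109780555858758
blue (array([0.63169436, 0.13800426]), np.float64(-3.2570380226884326), np.float64(0.022341288694159488))
  line centre 633.0442 132.50494 dir 86.41636 406
box [671.7 136.8] -3.4 res 0.039
  top rect (array([672.5, 136.9]), array([84.2, 49.2]), 86.7) z 39.1
t 22.3 at [0.5717 0.1124 0.1702] yaw -93.3 -> [0.5955 0.1405 0.07  ] -93.0 n 3 q [0.17 0.44 1.75 0.01 0.98 1.8 ] F [-0.6  0.3 -0.6] w 0.0455
[0.0, 0.5, -0.1, 0.0082, -0.0098, 0.0332]
[0.0, 0.5, -0.1, 0.0079, -0.0098, 0.0333]
[0.0, 0.5, -0.1, 0.0077, -0.0098, 0.0333]
```

View pics/wrist8.png

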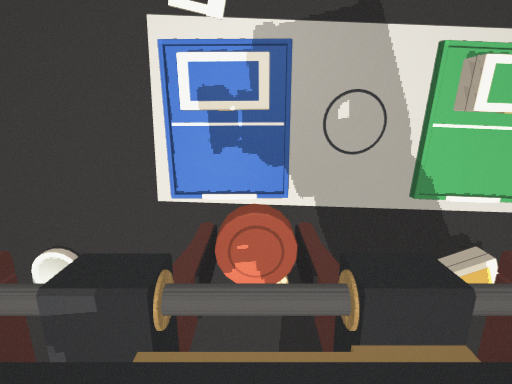

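The red disc is held, at (256,247). The blue box is square in the rear half of its tray at (224,80), about 2 mm off its mark at most. Moving on to place the disc at (0.595, 0.1403).

>>> arm_command(
  series=[
    [0, 0.5, -0.1, 0.009, -0.0105, 0.033, -1],
    [0, 0.5, -0.1, 0.009, -0.0105, 0.033, -1],
    [0, 0.3, 0, 0.007, -0.009, 0.02, -1],
    [0, 0, 0, 0, 0, 0, -1],
    [0, 0, 0, 0, 0, 0, -1],
  ],
)

```text
t: 22.8
position: [0.5943, 0.1342, 0.0801]
ee_rot: [3.137, -0.097, -0.007]
wrist_force: [-0.1, 0.0, 0.2]
grip_width: 0.0452
```

```bash
python3 go.py .595 .1403 .035 -93.0
```

```text
t 22.8 at [0.5943 0.1342 0.0801] yaw -93.5 -> [0.595  0.1403 0.035 ] -93.0 n 2 q [ 0.2   0.59  1.74 -0.    0.81  1.84] F [-0.1  0.   0.2] w 0.0452
[0.1, 0.1, -0.3, 0.0002, -0.0031, 0.0225]
[0.1, 0.1, -0.3, 0.0002, -0.0031, 0.0225]
```

>>> arm_command(
  series=[
    [0.1, 0.1, -0.3, 0, -0.004, 0.018, -1],
    [0.1, 0.1, -0.3, 0, -0.003, 0.018, -1],
    [0, 0, 0, 0, 0, 0, -1],
    [0, 0, 0, 0, 0, 0, -1],
  ],
)

```text
t: 23.2
position: [0.5955, 0.1375, 0.0485]
ee_rot: [-3.139, 0.086, -0.006]
wrist_force: [0.2, -0.4, -0.2]
grip_width: 0.0452
```

```bash
python3 go.py .595 .1403 .0128 -93.0
```

```text
t 23.2 at [0.5955 0.1375 0.0485] yaw -93.2 -> [0.595  0.1403 0.0128] -93.0 n 1 q [0.21 0.64 1.75 0.   0.75 1.83] F [ 0.2 -0.4 -0.2] w 0.0452
[-0.1, -0.2, -0.2, -0.0008, -0.0027, 0.0357]
```

>>> arm_command(
  series=[
    [0, -0.2, -0.2, -0.001, -0.004, 0.013, -1],
    [0, 0, 0, -0.001, -0.001, 0.014, -1],
    [0, 0, 0, 0, 0, 0, -1],
  ],
)

```text
t: 23.5
position: [0.5953, 0.1424, 0.0228]
ee_rot: [-3.138, 0.083, -0.006]
wrist_force: [-0.4, -0.8, 0.2]
grip_width: 0.0456
```

```bash
python3 go.py .595 .1403 .0128 -93.0
```

```text
t 23.5 at [0.5953 0.1424 0.0228] yaw -93.0 -> [0.595  0.1403 0.0128] -93.0 n 1 q [0.21 0.68 1.75 0.   0.71 1.84] F [-0.4 -0.8  0.2] w 0.0456
[-0.1, -0.2, -0.0, -0.0003, 0.0021, 0.01]
```

>>> arm_command(
  series=[
    [-0.1, -0.2, 0, -0.001, 0.002, 0.005, -1],
    [0, 0, 0, 0, 0, 0.003, -1],
    [0, 0, 0, 0, 0, 0, -1],
  ],
)

```text
t: 23.8
position: [0.594, 0.1404, 0.0138]
ee_rot: [-3.14, 0.082, 0.0]
wrist_force: [0.3, -0.3, -0.1]
grip_width: 0.0452
```

```bash
python3 go.py .595 .1403 .0128 -93.0
```

```text
t 23.8 at [0.594  0.1404 0.0138] yaw -93.0 -> [0.595  0.1403 0.0128] -93.0 n 1 q [0.21 0.69 1.75 0.   0.69 1.83] F [ 0.3 -0.3 -0.1] w 0.0452
[-0.0, 0.0, 0.0, 0.001, 0.0, 0.001]
```

>>> arm_command(
  series=[
    [0, 0, 0, 0.001, 0, 0.0015, -1],
    [0, 0, 0, 0, 0, 0.0015, -1],
    [0, 0, 0, 0, 0, 0.001, -1],
  ],
)

```text
t: 24.1
position: [0.5947, 0.1404, 0.0128]
ee_rot: [-3.14, 0.082, 0.003]
wrist_force: [-2.0, -0.1, 5.1]
grip_width: 0.0453
```

```bash
python3 go.py .595 .1403 .0128 -93.0
```

```text
t 24.1 at [0.5947 0.1404 0.0128] yaw -93.0 -> [0.595  0.1403 0.0128] -93.0 n 1 q [0.21 0.7  1.75 0.   0.7  1.83] F [-2.  -0.1  5.1] w 0.0453
[-0.0, 0.1, 0.0, 0.0003, 0.0001, 0.0]
```

Contact: Fz is 5 N at z 0.0128. Release and rise straight up.

>>> arm_command(
  series=[
    [0, 0, 0, 0, 0, 0, 0.7],
    [0, 0, 0, 0, 0, 0, 0.7],
    [0, 0, 0, 0, 0, 0, 0.7],
    [0, 0, 0, 0, 0, 0, 0.7],
    [0, 0, 0, 0, 0, -0.015, 0.7],
    [0, 0, 0, 0, 0, -0.03, 1],
    [0, 0, 0, 0, 0, -0.045, 1],
    [0, 0, 0, 0, 0, -0.045, 1],
    [0, 0, 0, 0, 0, 0, 1],
  ],
)

```text
t: 25.0
position: [0.5953, 0.1403, 0.1552]
ee_rot: [-3.14, 0.082, 0.004]
wrist_force: [0.3, -0.3, 0.3]
grip_width: 0.0875
```

```bash
python3 go.py .4395 .103 .15 -95.3
```

```text
t 25.0 at [0.5953 0.1403 0.1552] yaw -93.0 -> [0.4395 0.103  0.15  ] -95.3 n 4 q [0.21 0.49 1.71 0.   0.95 1.83] F [ 0.3 -0.3  0.3] w 0.0875
[0.0, 0.0, 0.6, -0.0384, 0.0113, 0.0014]
[0.0, 0.0, 0.6, -0.0383, 0.0117, 0.0014]
[0.0, 0.0, 0.6, -0.0382, 0.0121, 0.0013]
[0.0, 0.0, 0.6, -0.038, 0.0125, 0.0013]
```

>>> arm_command(
  series=[
    [0, 0, 0.6, -0.02, 0.006, 0.001, 1],
    [0, 0, 0.6, -0.0385, 0.0115, 0.001, 1],
    [0, 0, 0.6, -0.0385, 0.012, 0.001, 1],
    [0, 0, 0.6, -0.0385, 0.012, 0.001, 1],
    [0, 0, 0, -0.02, 0.006, 0, 1],
    [0, 0, 0, 0, 0, 0, 1],
    [0, 0, 0, 0, 0, 0, 1],
  ],
)

```text
t: 25.7
position: [0.4325, 0.1034, 0.1546]
ee_rot: [-3.136, 0.15, -0.009]
wrist_force: [-0.1, 0.5, 0.1]
grip_width: 0.0879
```

```bash
python3 snap.py 9 wrist; python3 ofit.py wrist9.npz disc .4395 .103 0; python3 ofit.py wrist9.npz disc .595 .1403 0 .007; python3 go.py .4395 .103 .08 -95.3
```

```text
disc [440.9 104. ] 0 res 0.073
  top rect (array([441. , 104.2]), array([44.8, 44.8]), 75.8) z 18.1
disc [596.3 141.6] 0 res 0.052
  top rect (array([588.7, 141.4]), array([45.1, 34.6]), 84.8) z 25.0
t 25.75 at [0.4327 0.1035 0.1546] yaw -95.5 -> [0.4395 0.103  0.08  ] -95.3 n 2 q [0.21 0.26 2.07 0.   0.8  1.87] F [-0.1  0.3 -0.2] w 0.0876
[-0.1, -0.2, -0.1, 0.0032, -0.0, 0.0373]
[-0.1, -0.2, -0.1, 0.0033, -0.0, 0.0373]
```

View pics/wrist9.png

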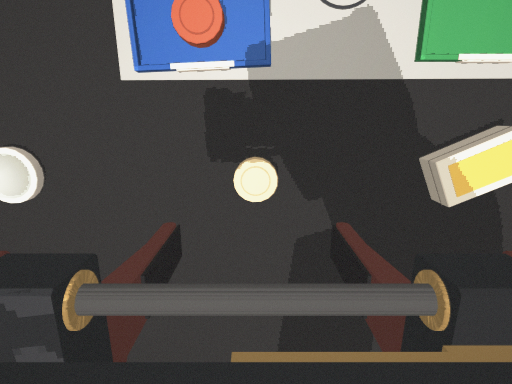

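The red disc lies in the front half of the blue tray. The cream disc is at (255,180) in the wrist view, giving (0.4405, 0.104).

>>> arm_command(
  series=[
    [0, -0.2, -0.1, 0.003, 0, 0.035, 1],
    [0, -0.1, 0, 0.003, 0, 0.035, 1],
    [0, 0, 0, 0, 0, 0.015, 1],
    [0, 0, 0, 0, 0, 0, 1],
  ],
)

```text
t: 26.15
position: [0.4483, 0.1049, 0.0684]
ee_rot: [-3.133, 0.147, -0.016]
wrist_force: [0.1, 0.1, 0.4]
grip_width: 0.0878
```

```bash
python3 go.py .4405 .104 .04 -95.3
```

```text
t 26.15 at [0.4483 0.1049 0.0684] yaw -95.4 -> [0.4405 0.104  0.04  ] -95.3 n 1 q [0.2  0.45 2.09 0.   0.6  1.86] F [0.1 0.1 0.4] w 0.0878
[-0.3, -0.6, -0.1, -0.008, 0.0018, 0.0283]
```

>>> arm_command(
  series=[
    [-0.3, -0.6, -0.1, -0.008, 0.002, 0.014, 1],
    [0, -0.2, 0, -0.002, 0, 0.013, 1],
    [0, 0, 0, 0, 0, 0, 1],
  ],
)

```text
t: 26.45
position: [0.4424, 0.1048, 0.0411]
ee_rot: [-3.137, 0.144, 0.001]
wrist_force: [-0.4, -0.2, -0.2]
grip_width: 0.0878
```

```bash
python3 go.py .4405 .104 .005 -95.3
```

```text
t 26.45 at [0.4424 0.1048 0.0411] yaw -95.3 -> [0.4405 0.104  0.005 ] -95.3 n 1 q [0.21 0.5  2.1  0.   0.54 1.87] F [-0.4 -0.2 -0.2] w 0.0878
[-0.1, 0.1, 0.0, -0.0018, 0.0011, 0.0361]
```

>>> arm_command(
  series=[
    [0, 0, 0, -0.003, 0.001, 0.014, 1],
    [0, 0, 0, -0.001, 0, 0.013, 1],
    [0, 0, 0, -0.001, 0, 0.006, 1],
    [0, 0, 0, 0, 0, 0, 1],
  ],
)

```text
t: 26.85
position: [0.4419, 0.1054, 0.0095]
ee_rot: [-3.135, 0.144, -0.009]
wrist_force: [0.6, 0.2, -0.3]
grip_width: 0.0876
```

```bash
python3 go.py .4405 .104 .005 -95.3
```

```text
t 26.85 at [0.4419 0.1054 0.0095] yaw -95.3 -> [0.4405 0.104  0.005 ] -95.3 n 1 q [0.21 0.57 2.11 0.   0.46 1.87] F [ 0.6  0.2 -0.3] w 0.0876
[-0.2, -0.3, 0.0, -0.0013, 0.0015, 0.0045]
```

>>> arm_command(
  series=[
    [-0.2, -0.3, 0, -0.001, 0.0015, 0.0045, 1],
    [0, 0, 0, 0, 0, 0, 1],
    [0, 0, 0, 0, 0, 0, -1],
    [0, 0, 0, 0, 0, 0, -1],
    [0, 0, 0, 0, 0, 0, -1],
    [0, 0, 0, 0, 0, 0, -1],
    [0, 0, 0, 0, 0, 0, -1],
    [0, 0, 0, 0, 0, 0, -1],
  ],
)

```text
t: 27.65
position: [0.443, 0.1043, 0.007]
ee_rot: [-3.138, 0.144, -0.006]
wrist_force: [-1.3, 0.0, -0.5]
grip_width: 0.0453
```

```bash
python3 go.py .4405 .104 .17 -95.3
```

```text
t 27.65 at [0.443  0.1043 0.007 ] yaw -95.3 -> [0.4405 0.104  0.17  ] -95.3 n 4 q [ 0.21  0.57  2.1  -0.    0.46  1.87] F [-1.3  0.  -0.5] w 0.0453
[-0.0, -0.1, 0.0, -0.0005, 0.0001, -0.0408]
[-0.0, -0.1, 0.0, -0.0005, 0.0001, -0.0408]
[-0.0, -0.1, 0.0, -0.0005, 0.0001, -0.0408]
[-0.0, -0.1, 0.0, -0.0006, 0.0001, -0.0408]
```

>>> arm_command(
  series=[
    [0, 0, 0, 0, 0, -0.015, -1],
    [0, 0, 0, 0, 0, -0.035, -1],
    [0, 0, 0, 0, 0, -0.045, -1],
    [0, 0, 0, 0, 0, -0.045, -1],
    [0, 0, 0, 0, 0, -0.02, -1],
    [0, 0, 0, 0, 0, 0, -1],
  ],
)

```text
t: 28.25
position: [0.441, 0.104, 0.1714]
ee_rot: [3.138, -0.144, -0.001]
wrist_force: [0.0, -0.4, -0.1]
grip_width: 0.0454
```

```bash
python3 go.py .562 -.1315 .18 -95.3
```

```text
t 28.25 at [0.441  0.104  0.1714] yaw -95.3 -> [ 0.562  -0.1315  0.18  ] -95.3 n 6 q [ 0.21  0.25  2.04 -0.    0.85  1.87] F [ 0.  -0.4 -0.1] w 0.0454
[0.0, 0.0, 0.0, 0.0237, 0.0372, -0.0014]
[0.0, 0.0, 0.0, 0.0237, 0.0372, -0.0014]
[0.0, 0.0, 0.0, 0.0237, 0.0372, -0.0014]
[0.0, 0.0, 0.0, 0.0237, 0.0372, -0.0014]
[0.0, 0.0, 0.0, 0.0237, 0.0372, -0.0014]
[0.0, 0.0, 0.0, 0.0237, 0.0372, -0.0014]
```

>>> arm_command(
  series=[
    [0, 0, 0, 0.012, 0.0185, -0.002, -1],
    [0, 0, 0, 0.0235, 0.037, -0.002, -1],
    [0, 0, 0, 0.0235, 0.037, -0.002, -1],
    [0, 0, 0, 0.0235, 0.037, -0.002, -1],
    [0, 0, 0, 0.0235, 0.037, -0.002, -1],
    [0, 0, 0, 0.0235, 0.037, -0.002, -1],
    [0, 0, 0, 0.012, 0.0185, -0.001, -1],
    [0, 0, 0, 0, 0, 0, -1],
    [0, 0, 0, 0, 0, 0, -1],
  ],
)

```text
t: 29.15
position: [0.5598, -0.138, 0.1703]
ee_rot: [-3.136, 0.14, 0.024]
wrist_force: [-0.7, 0.6, 0.2]
grip_width: 0.0457
```

```bash
python3 snap.py 10 wrist; python3 tfit.py wrist10.npz green;  python3 ofit.py wrist10.npz box .652 -.1385 -5.3 .007; python3 go.py .579 -.1315 .08 -95.3
```

```text
green rect (array([ 611.1, -135.3]), array([130.6, 162.6]), 84.5) z 0.007089024566847124
green (array([ 0.61287279, -0.1345311 ]), np.float64(-5.934098887266559), np.float64(0.02757658937500502))
  line centre 614.06476 -135.11928 dir 84.29645 374
box [ 653.4 -139.9] -5.0 res 0.042
  top rect (array([ 653.7, -139.7]), array([84.1, 49.1]), 84.9) z 39.1
t 29.2 at [ 0.5596 -0.1376  0.1703] yaw -95.1 -> [ 0.579  -0.1315  0.08  ] -95.3 n 3 q [-0.26  0.42  1.77 -0.    0.96  1.4 ] F [-0.7  0.7 -0.9] w 0.0453
[-0.0, 0.3, 0.1, 0.0067, -0.0026, 0.03]
[-0.0, 0.3, 0.1, 0.0066, -0.0026, 0.03]
[-0.0, 0.3, 0.1, 0.0064, -0.0026, 0.0301]
```

View pics/wrist10.png

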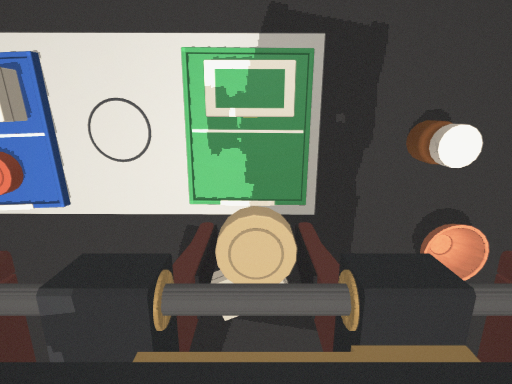

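The cream disc is held at (256,247). The green box is square in the rear half of its tray at (250,88). The disc goes to TCP (0.578, -0.1312), allowing for about 1.5 mm of offset in the grip.

>>> arm_command(
  series=[
    [0, 0.3, 0.1, 0.0075, -0.0025, 0.03, -1],
    [0, 0.3, 0.1, 0.0075, -0.0025, 0.03, -1],
    [0, 0.2, 0, 0.004, -0.002, 0.025, -1],
    [0, 0, 0, 0, 0, 0, -1],
    [0, 0, 0, 0, 0, 0, -1],
  ],
)

```text
t: 29.7
position: [0.5756, -0.1253, 0.0818]
ee_rot: [-3.136, 0.135, 0.006]
wrist_force: [-0.2, -1.0, 0.1]
grip_width: 0.0454
```

```bash
python3 go.py .578 -.1312 .035 -95.5
```

```text
t 29.7 at [ 0.5756 -0.1253  0.0818] yaw -94.9 -> [ 0.578  -0.1312  0.035 ] -95.5 n 2 q [-0.24  0.56  1.79  0.    0.79  1.42] F [-0.2 -1.   0.1] w 0.0454
[-0.1, 0.1, 0.3, 0.0015, 0.0029, 0.0234]
[-0.1, 0.1, 0.3, 0.0015, 0.0028, 0.0234]
```

>>> arm_command(
  series=[
    [0, 0.1, 0.3, 0.0015, 0.004, 0.018, -1],
    [0, 0.1, 0.3, 0.0005, 0.002, 0.018, -1],
    [0, 0, 0, 0, 0, 0, -1],
    [0, 0, 0, 0, 0, 0, -1],
  ],
)

```text
t: 30.1
position: [0.5787, -0.1298, 0.0506]
ee_rot: [-3.137, 0.147, -0.008]
wrist_force: [0.3, 0.9, -0.6]
grip_width: 0.045
```

```bash
python3 go.py .578 -.1312 .014 -95.5
```

```text
t 30.1 at [ 0.5787 -0.1298  0.0506] yaw -95.4 -> [ 0.578  -0.1312  0.014 ] -95.5 n 1 q [-0.24  0.61  1.79  0.    0.73  1.42] F [ 0.3  0.9 -0.6] w 0.045
[-0.1, -0.3, 0.1, -0.0007, 0.0015, 0.0366]
```

>>> arm_command(
  series=[
    [0, -0.2, 0.1, -0.001, 0.0015, 0.013, -1],
    [0, 0, 0, -0.001, 0.0005, 0.014, -1],
    [0, 0, 0, 0, 0, 0, -1],
  ],
)

```text
t: 30.4
position: [0.5781, -0.1317, 0.0249]
ee_rot: [-3.137, 0.149, -0.009]
wrist_force: [-1.1, 0.1, -0.2]
grip_width: 0.0454
```

```bash
python3 go.py .578 -.1312 .014 -95.5
```

```text
t 30.4 at [ 0.5781 -0.1317  0.0249] yaw -95.4 -> [ 0.578  -0.1312  0.014 ] -95.5 n 1 q [-0.25  0.66  1.8   0.    0.68  1.42] F [-1.1  0.1 -0.2] w 0.0454
[-0.1, -0.3, 0.1, -0.0002, -0.0005, 0.0109]
```

>>> arm_command(
  series=[
    [0, -0.3, 0.1, -0.001, -0.0005, 0.005, -1],
    [0, 0, 0, 0, 0, 0.004, -1],
    [0, 0, 0, 0, 0, 0.001, -1],
    [0, 0, 0, 0, 0, 0, -1],
  ],
)

```text
t: 30.8
position: [0.577, -0.1311, 0.014]
ee_rot: [-3.137, 0.152, 0.001]
wrist_force: [-0.5, 0.4, 2.9]
grip_width: 0.0448
```

```bash
python3 go.py .578 -.1312 .014 -95.5
```

```text
t 30.8 at [ 0.577  -0.1311  0.014 ] yaw -95.6 -> [ 0.578  -0.1312  0.014 ] -95.5 n 1 q [-0.24  0.67  1.8   0.    0.67  1.42] F [-0.5  0.4  2.9] w 0.0448
[-0.1, 0.0, -0.1, 0.001, 0.0, -0.0]
```

Contact at the expected height. Release, rise, and move toward the jar.

>>> arm_command(
  series=[
    [0, 0, 0, 0, 0, 0, 0.7],
    [0, 0, 0, 0, 0, 0, 0.7],
    [0, 0, 0, 0, 0, 0, 0.7],
    [0, 0, 0, 0, 0, 0, 0.7],
    [0, 0, 0, 0, 0, -0.015, 0.7],
    [0, 0, 0, 0, 0, -0.03, 1],
    [0, 0, 0, 0, 0, -0.045, 1],
    [0, 0, 0, 0, 0, -0.045, 1],
    [0, 0, 0, 0, 0, -0.03, 1],
    [0, 0, 0, 0, 0, 0, 1],
  ],
)

```text
t: 31.8
position: [0.5772, -0.1313, 0.1897]
ee_rot: [-3.137, 0.152, -0.001]
wrist_force: [0.1, -0.2, -0.4]
grip_width: 0.088
```

```bash
python3 go.py .586 -.326 .19 -95.5
```

```text
t 31.8 at [ 0.5772 -0.1313  0.1897] yaw -95.6 -> [ 0.586 -0.326  0.19 ] -95.5 n 5 q [-0.24  0.41  1.73  0.    1.    1.42] F [ 0.1 -0.2 -0.4] w 0.088
[-0.0, -0.0, -0.0, 0.0055, 0.0386, -0.0001]
[-0.0, -0.0, -0.0, 0.0055, 0.0386, -0.0001]
[-0.0, -0.0, -0.0, 0.0055, 0.0386, -0.0001]
[-0.0, -0.0, -0.0, 0.0055, 0.0386, -0.0001]
[-0.0, -0.0, -0.0, 0.0055, 0.0386, -0.0001]
```

>>> arm_command(
  series=[
    [0, 0, 0, 0.002, 0.02, 0, 1],
    [0, 0, 0, 0.002, 0.0385, 0, 1],
    [0, 0, 0, 0.001, 0.0385, 0, 1],
    [0, 0, 0, 0, 0.0385, 0, 1],
    [0, 0, 0, 0, 0.0385, 0, 1],
    [0, 0, 0, 0, 0.02, 0, 1],
    [0, 0, 0, 0, 0, 0, 1],
    [0, 0, 0, 0, 0, 0, 1],
  ],
)

```text
t: 32.6
position: [0.5608, -0.3297, 0.1901]
ee_rot: [-3.136, 0.149, -0.001]
wrist_force: [0.7, 0.4, 0.8]
grip_width: 0.0878
```

```bash
python3 snap.py 11 wrist scene side; python3 ofit.py wrist11.npz jar .586 -.326 0;  python3 ofit.py scene11.npz jar .586 -.326 0;  python3 ofit.py side11.npz jar .586 -.326 0; python3 go.py .586 -.326 .12 -95.5
```

```text
jar [ 588.2 -326.9] 0 res 0.212
  top rect (array([ 586.8, -325.3]), array([38.6, 38.5]), 83.3) z 59.9
jar [ 587.9 -326.1] 0 res 0.222
  top rect (array([ 587.8, -326.6]), array([38.9, 38.2]), 32.8) z 58.6
jar [ 580.1 -320.4] 0 res 0.205
  top rect (array([ 584. , -323.3]), array([35.6, 40. ]), 34.6) z 57.6
t 32.75 at [ 0.5614 -0.3287  0.1905] yaw -95.3 -> [ 0.586 -0.326  0.12 ] -95.5 n 2 q [-0.55  0.5   1.59  0.    1.05  1.11] F [-0.3 -0.2  0.2] w 0.0879
[-0.1, -0.0, 0.1, 0.0121, -0.0024, 0.0353]
[-0.1, -0.0, 0.1, 0.0121, -0.0025, 0.0353]
```

View pics/wrist11.png

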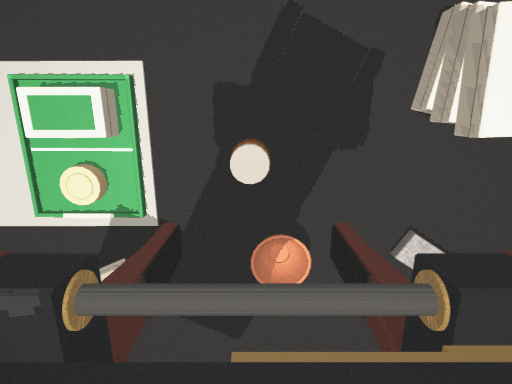

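View pics/scene11.png

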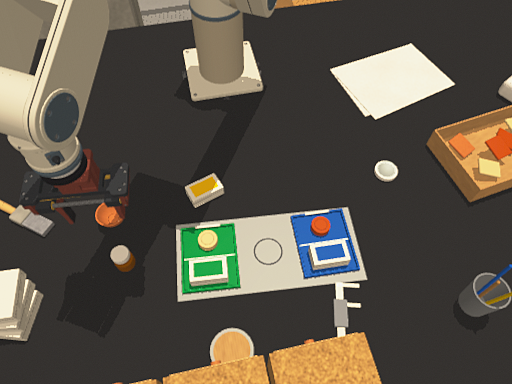

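The jar cap is at (250,163) in the wrist view, giving (0.587, -0.3258). All four pieces show in their trays. Next I'll fetch the jar.

>>> arm_command(
  series=[
    [0, 0, 0.1, 0.0125, -0.0025, 0.025, 1],
    [0, 0, 0.1, 0.0125, -0.0025, 0.025, 1],
    [0, 0, 0, 0.004, 0, 0.015, 1],
    [0, 0, 0, 0, 0, 0, 1],
    [0, 0, 0, 0, 0, 0, 1],
  ],
)

```text
t: 33.25
position: [0.5932, -0.3214, 0.1254]
ee_rot: [-3.137, 0.141, -0.004]
wrist_force: [0.9, -0.5, -0.2]
grip_width: 0.0878
```

```bash
python3 snap.py 12 wrist; python3 ofit.py wrist12.npz jar .586 -.326 0;  python3 go.py .587 -.3258 .085 -95.5
```

```text
jar [ 588.1 -324.5] 0 res 0.19
  top rect (array([ 586.7, -324.9]), array([39.1, 38.9]), 58.4) z 59.8
t 33.3 at [ 0.5931 -0.3215  0.1255] yaw -95.2 -> [ 0.587  -0.3258  0.085 ] -95.5 n 1 q [-0.52  0.6   1.57  0.    0.96  1.14] F [-1.3  0.1 -0.3] w 0.0881
[-0.1, -0.2, 0.3, -0.0058, 0.0049, 0.0405]
```

>>> arm_command(
  series=[
    [0, -0.2, 0.3, -0.0055, 0.004, 0.02, 1],
    [0, 0, 0, -0.001, 0, 0.018, 1],
    [0, 0, 0, 0, 0, 0, 1],
    [0, 0, 0, 0, 0, 0, 1],
  ],
)

```text
t: 33.7
position: [0.5877, -0.3263, 0.0923]
ee_rot: [3.136, -0.15, 0.009]
wrist_force: [-0.0, 0.5, -0.1]
grip_width: 0.088
```

```bash
python3 go.py .587 -.3252 .05 -95.5
```

```text
t 33.7 at [ 0.5877 -0.3263  0.0923] yaw -95.5 -> [ 0.587  -0.3252  0.05  ] -95.5 n 1 q [-0.52  0.64  1.6   0.    0.9   1.14] F [-0.   0.5 -0.1] w 0.088
[0.1, -0.3, 0.0, -0.001, -0.0011, 0.0423]
```

>>> arm_command(
  series=[
    [0.1, -0.3, 0, -0.001, -0.001, 0.015, 1],
    [0, 0, 0, -0.0005, 0, 0.018, 1],
    [0, 0, 0, 0, 0, 0.015, 1],
    [0, 0, 0, 0, 0, 0, 1],
  ],
)

```text
t: 34.1
position: [0.5876, -0.326, 0.0435]
ee_rot: [3.136, -0.15, 0.006]
wrist_force: [-0.6, 0.5, -0.2]
grip_width: 0.0876
```

```bash
python3 go.py .587 -.3252 .015 -95.5
```

```text
t 34.1 at [ 0.5876 -0.326   0.0435] yaw -95.5 -> [ 0.587  -0.3252  0.015 ] -95.5 n 1 q [-0.52  0.71  1.61  0.    0.82  1.14] F [-0.6  0.5 -0.2] w 0.0876
[0.1, -0.2, 0.0, -0.0008, -0.0007, 0.0285]
```

>>> arm_command(
  series=[
    [0.1, -0.2, 0, -0.001, -0.0005, 0.012, 1],
    [0, 0, 0, 0, 0, 0.012, 1],
    [0, 0, 0, 0, 0, 0.004, 1],
    [0, 0, 0, 0, 0, 0, 1],
  ],
)

```text
t: 34.5
position: [0.5862, -0.325, 0.0118]
ee_rot: [-3.137, 0.15, 0.003]
wrist_force: [0.5, 0.3, -0.1]
grip_width: 0.0878
```

```bash
python3 go.py .587 -.3252 .015 -95.5
```

```text
t 34.5 at [ 0.5862 -0.325   0.0118] yaw -95.5 -> [ 0.587  -0.3252  0.015 ] -95.5 n 1 q [-0.52  0.76  1.61  0.    0.78  1.14] F [ 0.5  0.3 -0.1] w 0.0878
[-0.1, 0.1, 0.0, 0.0008, 0.0001, -0.0032]
```

>>> arm_command(
  series=[
    [0, 0.1, 0, 0.001, 0, -0.003, 1],
    [0, 0, 0, 0, 0, 0, 1],
    [0, 0, 0, 0, 0, 0, -1],
    [0, 0, 0, 0, 0, 0, -1],
    [0, 0, 0, 0, 0, 0, -1],
    [0, 0, 0, 0, 0, 0, -1],
    [0, 0, 0, 0, 0, 0, -1],
    [0, 0, 0, 0, 0, 0, -1],
  ],
)

```text
t: 35.3
position: [0.5887, -0.3259, 0.0172]
ee_rot: [3.137, -0.15, 0.005]
wrist_force: [-0.0, -1.1, -0.4]
grip_width: 0.0426
```

```bash
python3 go.py .587 -.3252 .18 -95.5
```

```text
t 35.3 at [ 0.5887 -0.3259  0.0172] yaw -95.5 -> [ 0.587  -0.3252  0.18  ] -95.5 n 4 q [-0.52  0.75  1.61  0.    0.78  1.14] F [-0.  -1.1 -0.4] w 0.0426
[0.0, -0.1, 0.0, -0.0003, -0.0001, -0.0407]
[0.0, -0.1, 0.0, -0.0003, -0.0001, -0.0407]
[0.0, -0.1, 0.0, -0.0004, -0.0001, -0.0407]
[0.0, -0.1, 0.0, -0.0004, -0.0001, -0.0407]
```

>>> arm_command(
  series=[
    [0, 0, 0, 0, 0, -0.015, -1],
    [0, 0, 0, 0, 0, -0.035, -1],
    [0, 0, 0, 0, 0, -0.045, -1],
    [0, 0, 0, 0, 0, -0.045, -1],
    [0, 0, 0, 0, 0, -0.025, -1],
    [0, 0, 0, 0, 0, 0, -1],
  ],
)

```text
t: 35.9
position: [0.587, -0.3252, 0.1905]
ee_rot: [-3.137, 0.15, -0.001]
wrist_force: [0.0, -0.0, -0.7]
grip_width: 0.0434
```

```bash
cat > ring.py <<'E'
from h import *
import sys
from scipy.optimize import least_squares
for fn in sys.argv[1:]:
    p=dict(np.load(fn)); g=cv2.cvtColor(p["frame"],cv2.COLOR_RGB2GRAY); K=p["K"];Vi=np.linalg.inv(p["view"]); o=Vi[:3,3]
    bh=cv2.morphologyEx(g,cv2.MORPH_BLACKHAT,np.ones((7,7)))
    v,u=np.mgrid[:384,:512]; d=np.stack([(u-K[0,2])/K[0,0],-(v-K[1,2])/K[1,1],-np.ones(u.shape)],-1)@Vi[:3,:3].T
    P=(o+d*((.003-o[2])/d[...,2])[...,None])[...,:2]
    r=np.hypot(P[...,0]-.627,P[...,1]-.003); W=world(p)
    m=(r>.026)&(r<.042)&(bh>35)&(abs(W[...,2]-.003)<.008)
    Q=P[m]
    f=least_squares(lambda c:np.hypot(Q[:,0]-c[0],Q[:,1]-c[1])-c[2],[.627,.003,.034],loss="soft_l1",f_scale=.001)
    print(fn,np.round(f.x*1000,1),len(Q))
E
python3 ring.py w2.npz wrist8.npz wrist10.npz scene0.npz side0.npz scene11.npz; python3 go.py .61 .003 .2 -95.5
```

```text
w2.npz [626.    3.7  32.4] 197
wrist8.npz [626.5   4.3  32.5] 613
wrist10.npz [626.5   4.3  32.5] 619
scene0.npz [625.7   2.5  32.5] 161
side0.npz [625.3   5.8  33.8] 2
scene11.npz [625.7   2.5  32.5] 159
t 35.9 at [ 0.587  -0.3252  0.1905] yaw -95.5 -> [0.61  0.003 0.2  ] -95.5 n 8 q [-0.52  0.52  1.54  0.    1.07  1.14] F [ 0.  -0.  -0.7] w 0.0434
[-0.0, -0.0, 0.0, -0.0011, -0.0411, -0.0011]
[-0.0, -0.0, 0.0, -0.0011, -0.0411, -0.0012]
[-0.0, -0.0, 0.0, -0.0011, -0.0411, -0.0012]
[-0.0, -0.0, 0.0, -0.0011, -0.0411, -0.0012]
[-0.0, -0.0, 0.0, -0.0011, -0.0411, -0.0012]
[-0.0, -0.0, 0.0, -0.0011, -0.0411, -0.0012]
[-0.0, -0.0, 0.0, -0.0011, -0.0411, -0.0012]
[-0.0, -0.0, 0.0, -0.0011, -0.0411, -0.0012]
```

>>> arm_command(
  series=[
    [0, 0, 0, 0, -0.02, -0.001, -1],
    [0, 0, 0, 0, -0.035, -0.001, -1],
    [0, 0, 0, 0, -0.041, -0.001, -1],
    [0, 0, 0, 0, -0.041, -0.001, -1],
    [0, 0, 0, 0, -0.041, -0.001, -1],
    [0, 0, 0, 0, -0.041, -0.001, -1],
    [0, 0, 0, 0, -0.041, -0.001, -1],
    [0, 0, 0, 0, -0.035, -0.001, -1],
    [0, 0, 0, 0, -0.018, -0.001, -1],
    [0, 0, 0, 0, 0, 0, -1],
    [0, 0, 0, 0, 0, 0, -1],
  ],
)

```text
t: 37.0
position: [0.6048, 0.009, 0.1834]
ee_rot: [-3.133, 0.149, 0.041]
wrist_force: [-0.2, -0.1, -1.7]
grip_width: 0.0432
```

```bash
python3 snap.py 13 wrist; python3 ring.py wrist13.npz; python3 go.py .627 .004 .1 -95.5; python3 ofit.py wrist13.npz disc .596 .1407 0 .007;python3 ofit.py wrist13.npz disc .577 -.131 0 .007; python3 ofit.py wrist13.npz box .652 -.1385 -5.3 .007;python3 ofit.py wrist13.npz box .671 .1365 -3 .007
```

```text
wrist13.npz [626.3   4.5  32.5] 517
t 37.05 at [0.6047 0.0087 0.1833] yaw -95.5 -> [0.627 0.004 0.1  ] -95.5 n 2 q [-0.01  0.45  1.69  0.01  1.03  1.65] F [-0.7  0.2 -2.1] w 0.0434
[-0.1, 0.8, 0.0, 0.0124, 0.0014, 0.0413]
[-0.1, 0.8, 0.0, 0.0119, 0.0013, 0.0415]
disc [594.3 141.3] 0 res 0.136
  top rect (array([594.6, 140.3]), array([44.6, 45.1]), 39.0) z 25.1
disc [ 574.9 -130.2] 0 res 0.139
  top rect (array([ 575.3, -129.9]), array([45.2, 44.6]), 41.1) z 25.1
box [ 653.6 -142.7] -5.0 res 0.064
  top rect (array([ 654.3, -139.7]), array([85. , 49.2]), 84.7) z 39.1
box [672.6 136.9] -2.5 res 0.059
  top rect (array([672.5, 136.6]), array([84.8, 50. ]), 87.0) z 39.1
```

View pics/wrist13.png

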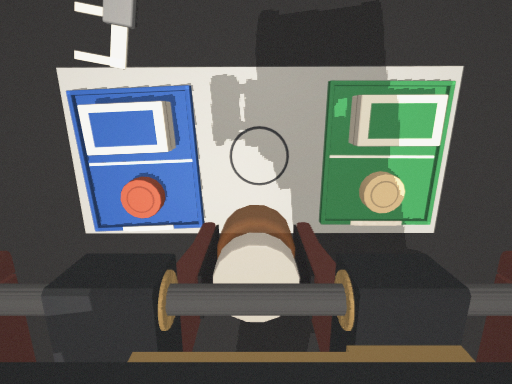

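The ring shows at (259,155), the jar is held upright, and all four pieces are within about 2.5 mm of their half centres. Now the jar goes down.

>>> arm_command(
  series=[
    [0, 0.6, 0, 0.01, 0.0015, 0.025, -1],
    [0, 0.6, 0, 0.01, 0.001, 0.03, -1],
    [0, 0.4, 0, 0.005, 0, 0.02, -1],
    [0, 0, 0, 0, 0, 0, -1],
    [0, 0, 0, 0, 0, 0, -1],
  ],
)

```text
t: 37.55
position: [0.6275, -0.0009, 0.1045]
ee_rot: [-3.134, 0.16, -0.001]
wrist_force: [-0.4, 0.0, -0.9]
grip_width: 0.0432
```

```bash
python3 go.py .627 .004 .06 -95.5
```

```text
t 37.55 at [ 0.6275 -0.0009  0.1045] yaw -95.8 -> [0.627 0.004 0.06 ] -95.5 n 1 q [-0.02  0.57  1.7   0.    0.87  1.65] F [-0.4  0.  -0.9] w 0.0432
[-0.2, -0.0, -0.3, -0.001, -0.0047, 0.0446]
```

>>> arm_command(
  series=[
    [-0.2, 0, -0.3, -0.001, -0.0045, 0.018, -1],
    [0, 0, 0, -0.001, 0, 0.018, -1],
    [0, 0, 0, 0, 0, 0.01, -1],
    [0, 0, 0, 0, 0, 0, -1],
  ],
)

```text
t: 37.95
position: [0.6279, 0.0016, 0.062]
ee_rot: [3.137, -0.157, 0.009]
wrist_force: [0.3, 0.4, -1.0]
grip_width: 0.0431
```

```bash
python3 go.py .627 .004 .0202 -95.5
```

```text
t 37.95 at [0.6279 0.0016 0.062 ] yaw -95.7 -> [0.627  0.004  0.0202] -95.5 n 1 q [-0.02  0.63  1.71 -0.    0.79  1.65] F [ 0.3  0.4 -1. ] w 0.0431
[0.0, -0.3, -0.2, -0.0014, -0.0023, 0.0417]
```

>>> arm_command(
  series=[
    [0, -0.3, -0.2, -0.0015, -0.003, 0.013, -1],
    [0, 0, 0, 0, -0.001, 0.013, -1],
    [0, 0, 0, 0, 0, 0.006, -1],
    [0, 0, 0, 0, 0, 0, -1],
  ],
)

```text
t: 38.35
position: [0.6284, 0.0057, 0.0299]
ee_rot: [-3.138, 0.151, -0.006]
wrist_force: [-0.4, -0.5, -0.5]
grip_width: 0.0431
```

```bash
python3 go.py .627 .004 .0202 -95.5
```

```text
t 38.35 at [0.6284 0.0057 0.0299] yaw -95.5 -> [0.627  0.004  0.0202] -95.5 n 1 q [-0.01  0.68  1.71  0.    0.74  1.66] F [-0.4 -0.5 -0.5] w 0.0431
[-0.0, -0.2, -0.0, -0.0013, 0.0019, 0.0097]
```

>>> arm_command(
  series=[
    [0, -0.2, 0, -0.0015, 0.002, 0.004, -1],
    [0, 0, 0, 0, 0, 0.003, -1],
    [0, 0, 0, 0, 0, 0, -1],
  ],
)

```text
t: 38.65
position: [0.6269, 0.0037, 0.0225]
ee_rot: [-3.138, 0.151, 0.0]
wrist_force: [-0.0, 0.3, -1.0]
grip_width: 0.043
```

```bash
python3 go.py .627 .004 .0202 -95.5
```

```text
t 38.65 at [0.6269 0.0037 0.0225] yaw -95.5 -> [0.627  0.004  0.0202] -95.5 n 1 q [-0.01  0.7   1.72  0.    0.73  1.65] F [-0.   0.3 -1. ] w 0.043
[-0.0, 0.0, -0.0, 0.0001, -0.0003, 0.0023]
```

>>> arm_command(
  series=[
    [0, 0, 0, 0, 0, 0.0015, -1],
    [0, 0, 0, 0, 0, 0.0015, -1],
    [0, 0, 0, 0, 0, 0.0005, -1],
  ],
)

```text
t: 38.95
position: [0.6272, 0.0037, 0.0201]
ee_rot: [-3.138, 0.151, -0.001]
wrist_force: [-3.8, -0.8, 5.4]
grip_width: 0.0433
```

```bash
python3 go.py .627 .004 .0202 -95.5
```

```text
t 38.95 at [0.6272 0.0037 0.0201] yaw -95.5 -> [0.627  0.004  0.0202] -95.5 n 1 q [-0.01  0.7   1.72  0.    0.73  1.65] F [-3.8 -0.8  5.4] w 0.0433
[-0.0, -0.0, -0.0, -0.0002, -0.0003, -0.0001]
```

Contact. Release and rise straight up.

>>> arm_command(
  series=[
    [0, 0, 0, 0, 0, 0, 1],
    [0, 0, 0, 0, 0, 0, 1],
    [0, 0, 0, 0, 0, 0, 1],
    [0, 0, 0, 0, 0, 0, 1],
    [0, 0, 0, 0, 0, 0, 1],
    [0, 0, 0, 0, 0, -0.015, 1],
    [0, 0, 0, 0, 0, -0.03, 1],
    [0, 0, 0, 0, 0, -0.045, 1],
    [0, 0, 0, 0, 0, -0.045, 1],
    [0, 0, 0, 0, 0, -0.045, 1],
    [0, 0, 0, -0.04, 0, 0, 1],
    [0, 0, 0, -0.04, 0, -0.03, 1],
    [0, 0, 0, -0.04, 0, -0.03, 1],
    [0, 0, 0, -0.02, 0, 0, 1],
    [0, 0, 0, 0, 0, 0, 1],
  ],
)

```text
t: 40.45
position: [0.486, 0.0172, 0.2777]
ee_rot: [-3.137, 0.152, -0.018]
wrist_force: [-0.4, 0.1, 0.6]
grip_width: 0.088
```

```bash
python3 snap.py 14 wrist scene; python3 ring.py wrist14.npz; for f in wrist14 scene14; do python3 ofit.py $f.npz jar .627 .004 0 .003; python3 ofit.py $f.npz disc .596 .1407 0 .007;python3 ofit.py $f.npz disc .577 -.131 0 .007; python3 ofit.py $f.npz box .652 -.1385 -5.3 .007;python3 ofit.py $f.npz box .671 .1365 -3 .007;python3 tfit.py $f.npz blue;python3 tfit.py $f.npz green;done;python3 ofit.py scene14.npz box .433 -.118 20; python3 go.py .5 0 .25
```

```text
wrist14.npz [627.2   4.3  32.5] 397
jar [622.2   5.5] 0 res 0.192
  top rect (array([624.4,   4.7]), array([38.8, 38.5]), 82.8) z 62.7
disc [593.9 141.6] 0 res 0.128
  top rect (array([594.3, 140.7]), array([45.5, 44.5]), 84.5) z 25.0
disc [ 574.7 -129.7] 0 res 0.138
  top rect (array([ 574.5, -129.8]), array([44.9, 45. ]), 27.0) z 25.0
box [ 655.3 -140.2] -5.9 res 0.056
  top rect (array([ 653.6, -139.7]), array([85.2, 50.7]), 84.7) z 39.0
box [676.3 137.2] -1.7 res 0.187
  top rect (array([672.1, 136.8]), array([84.5, 50.6]), 87.3) z 39.0
blue rect (array([632.6, 104.8]), array([196.1, 164.1]), 87.1) z 0.007156187063669717
blue (array([0.63251463, 0.13786685]), np.float64(-3.040903935007832), np.float64(0.020735584536277874))
  line centre 635.38513 137.7851 dir 87.43535 488
green rect (array([ 616.4, -100.3]), array([208.8, 156.3]), 84.4) z 0.0070200287237908165
green (array([ 0.61486711, -0.13501221]), np.float64(-5.951916114761703), np.float64(0.024839563536648068))
  line centre 615.9904 -132.99185 dir 84.51221 530
jar [624.3   2.7] 0 res 0.295
  top rect (array([625.4,   1.5])
[... 513 characters left out ...]
.005802569559852144
blue (array([0.635688  , 0.13891928]), np.float64(-3.521136710228207), np.float64(0.04907936401561479))
  line centre 632.6488 140.40373 dir 88.274704 101
green rect (array([ 763.9, -147.6]), array([128.7, 464.4]), 84.5) z 0.0060872023921833
green (array([ 0.61729374, -0.13303121]), np.float64(-6.039316776122226), np.float64(0.048958234130133435))
  line centre 613.581 -133.89474 dir 84.65249 111
box [ 432.8 -118.6] 18.6 res 0.071
  top rect (array([ 435.5, -120.1]), array([52. , 84.2]), 17.8) z 30.9
t 40.55 at [0.4887 0.0171 0.2774] yaw -95.6 -> [0.5  0.   0.25] -95.6 n 1 q [0.01 0.15 1.88 0.   1.1  1.68] F [0.5 0.1 0.6] w 0.0879
[-0.1, -0.7, -0.0, 0.0126, 0.016, 0.0275]
```

View pics/wrist14.png

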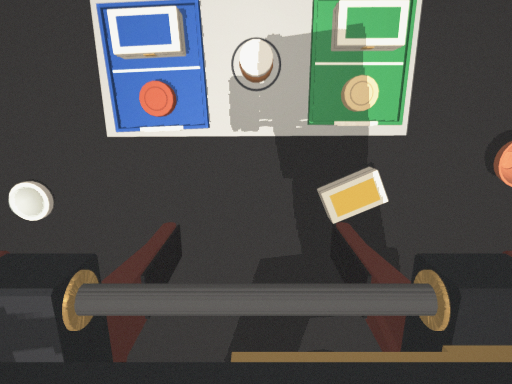

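View pics/scene14.png

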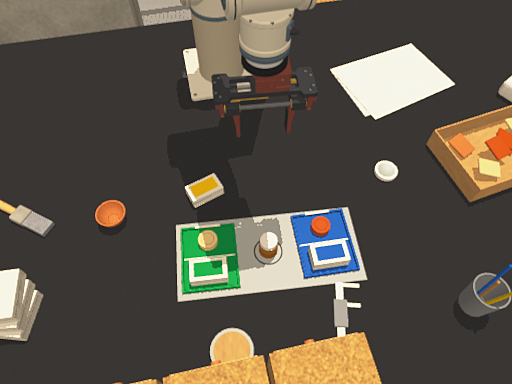

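```bash
python3 - <<'E'
from rig import arm
print(arm.sense()["joint_velocities"].round(3)); print(arm.sign_off())
E
```

```text
[-0.002  0.044 -0.017  0.    -0.009 -0.001]
the job is handed in; nothing more can be done
None
```

All five pieces are in place and the job is handed in at about 41 s, in the order asked: blue box, green box, red disc, cream disc, then the jar. Each was lowered until the wrist force showed contact before I let go. The yellow box did not move: it still measures within about 2 mm of where it started. The bowl looks unmoved in the last picture, but I did not measure it again.

The last checks, from the final wrist and scene pictures:

| Piece | Result |
|---|---|
| Blue and green boxes | In the rear halves, about 2–3 mm from centre and squared to within about 1° of the trays |
| Red disc | In the front half of the blue tray, about 1–2 mm from centre |
| Cream disc | In the front half of the green tray, about 2–3 mm from centre, toward the robot |
| Jar | Upright inside the ring, about 1–3 mm from its centre |

The two cameras disagreed by about 2–3 mm in y, and on the jar's offset from the ring: about 3 mm by the wrist camera and 1 mm by the scene camera. That is about the size of their stated calibration error, so I did not nudge anything.

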